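# Put the soap balls away in the drying caddy

## Task

Put the cream and the brick-red soap ball from the green soap holder away in the steel caddy, one in each of its two empty compartments and in the nest in the middle. The sprung drain grids inside are set at different heights, so lower each ball gently until you feel it rest on its grid before letting go: do not drop it and do not press it down. Leave the blue ball already in the caddy, the lota, the mug, the bottle and the tweezers where they are.

Things in the scene. Friction and masses are not known exactly. Their poses are not given: they have to be found in the camera images.
- rack: Dark teak base plate of the caddy, fixed, 150 (its x) x 230 (its y) x 8 mm; origin: centre of its underside on the shelf. The three steel compartments stand side by side on it, 72 mm apart along its y, long side along its x, in an order that differs each time.
- cup_a: Open steel compartment, fixed. Outside 138 (its x) x 70 (its y) x 72 mm high, walls 4 mm, opening 130 x 62 mm. Origin: centre of its underside, 8 mm above the shelf. Inside, a white drain grid, softly sprung (0.65 N/mm, 6 mm travel), lies 10 to 32 mm above the origin, other each time and not reported; four 4 mm high ribs, 28 mm apart, form the nest in its middle. Empty at the start.
- cup_b: Open steel compartment, fixed. Outside 138 (its x) x 70 (its y) x 72 mm high, walls 4 mm, opening 130 x 62 mm. Origin: centre of its underside, 8 mm above the shelf. Inside, a white drain grid, softly sprung (0.65 N/mm, 6 mm travel), lies 10 to 32 mm above the origin, other each time and not reported; four 4 mm high ribs, 28 mm apart, form the nest in its middle. Empty at the start.
- cup_c: Open steel compartment, fixed. Outside 138 (its x) x 70 (its y) x 72 mm high, walls 4 mm, opening 130 x 62 mm. Origin: centre of its underside, 8 mm above the shelf. Inside, a white drain grid, softly sprung (0.65 N/mm, 6 mm travel), lies 10 to 32 mm above the origin, other each time and not reported; four 4 mm high ribs, 28 mm apart, form the nest in its middle. Holds the blue ball.
- holder: Oval green soap holder, loose, 276 (its y) x 80 (its x) mm, rim 9 mm high, 0.35 kg; origin: centre of its underside on the shelf. The two soap balls lie in nests of 4 mm ribs on its 4 mm thick plate, 50 mm from its centre to either side along its y.
- soap_a_center (a point): Cream soap ball, hard and smooth, 44 mm in diameter, about 55 g. Point: the centre of the ball. Starts in the green holder, centre 26 mm above the shelf.
- soap_b_center (a point): Brick-red soap ball, hard and smooth, 44 mm in diameter, about 55 g. Point: the centre of the ball. Starts in the green holder, centre 26 mm above the shelf.
- soap_c_center (a point): Blue soap ball, hard and smooth, 44 mm in diameter, about 55 g. Point: the centre of the ball. Already lies in compartment cup_c; leave it.
- soap_a: The cream soap ball itself; its origin is the point of its surface that was lowest at the start and turns with it: use soap_a_center.
- soap_b: The brick-red soap ball itself; its origin is the point of its surface that was lowest at the start and turns with it: use soap_b_center.
- lota: Polished steel lota (round water pot), 104 mm wide, 100 mm high, bystander; origin: centre of its underside.
- mug: Yellow plastic mug, 90 mm wide, 95 mm high, bystander; origin: centre of its underside.
- bottle: Green glass bottle with white twist cap, 60 mm wide, 160 mm high, bystander; origin: centre of its underside.
- tweezers: Steel tweezers lying flat, 105 mm long (its x), 25 mm wide, 8 mm thick, bystander; origin: its middle, on the shelf.
Not all that is in view belongs to the job. Several things have the shape of the soap_a; the one meant has the colours described above.

How it is judged:
At the end, for the whole second after the job is handed in: The cream and the brick-red ball each rest, released, in a different one of the two compartments that were empty (centre within 12 mm of its middle lengthwise and crosswise, and 20 to 62 mm above its underside, speed under 0.03 m/s); the blue ball still lies likewise in its own compartment (((x of soap_a_center in the frame of cup_a between -0.012 and 0.012 m and y of soap_a_center in the frame of cup_a between -0.012 and 0.012 m and z of soap_a_center in the frame of cup_a between 0.02 and 0.062 m and x of soap_b_center in the frame of cup_b between -0.012 and 0.012 m and y of soap_b_center in the frame of cup_b between -0.012 and 0.012 m and z of soap_b_center in the frame of cup_b between 0.02 and 0.062 m) or (x of soap_a_center in the frame of cup_b between -0.012 and 0.012 m and y of soap_a_center in the frame of cup_b between -0.012 and 0.012 m and z of soap_a_center in the frame of cup_b between 0.02 and 0.062 m and x of soap_b_center in the frame of cup_a between -0.012 and 0.012 m and y of soap_b_center in the frame of cup_a between -0.012 and 0.012 m and z of soap_b_center in the frame of cup_a between 0.02 and 0.062 m)) and x of soap_c_center in the frame of cup_c between -0.012 and 0.012 m and y of soap_c_center in the frame of cup_c between -0.012 and 0.012 m and z of soap_c_center in the frame of cup_c between 0.02 and 0.062 m and linear speed of each of soap_a, soap_b below 0.03 m/s); the robot touches nothing.
It fails at once if the cream or brick-red soap ball is dropped or sent rolling (faster than 0.3 m/s while not touched by the fingers; a free fall of about 5 mm) ((linear speed of soap_a above 0.3 m/s and contact force between soap_a and the fingers below 0.02 N) or (linear speed of soap_b above 0.3 m/s and contact force between soap_b and the fingers below 0.02 N)).
It fails at once if the cream or brick-red soap ball is pressed against a compartment with more than 4.5 N (contact force between any of soap_a, soap_b and cup_a above 4.5 N or contact force between any of soap_a, soap_b and cup_b above 4.5 N or contact force between any of soap_a, soap_b and cup_c above 4.5 N).
It fails at once if the blue soap ball already put away is moved by more than 20 mm (distance of soap_c_center from where it was at the start of the episode above 0.02 m).
It fails at once if the lota, mug, bottle or tweezers are moved by more than 30 mm (distance of any of lota, mug, bottle, tweezers from where it was at the start of the episode above 0.03 m).
It also fails if it takes over 64 s, if anything falls off the work surface, if the arm or the gripper's body presses on something with over 40 N, if the wrist force passes 120 N, or if a joint passes its speed limit or range.

## Robot

A 7-joint arm with a two-finger parallel gripper is mounted at the origin on the work surface. World frame = base frame: x ahead of the robot, y to its left, z up, the work surface at z = 0. Lengths are in m, angles in rad, forces in N, time in s.
With the tool pointing down it reaches from about 0.4 to 0.875 m from the base axis. Payload 6.5 kg.
Tool frame: the origin (TCP) lies on the centre line of the jaws, within the pads' length; the fingertips stand 11 mm ahead of it and the grasp point (between the pads) lies 8 mm behind it; z points along the fingers, y is the line along which they close (so a half turn about z gives the same grasp; the last joint's range is limited). The gripper opens to 88 mm and grips with 3 to 60 N. Pads are 18 mm wide; open, the fingers measure 123 mm over their backs; the gripper's body (75 mm by 187 mm) begins 45 mm behind the grasp point.
Start: joints at [1.244, 0.536, -0.004, 1.538, 0.003, 1.067, -0.071], TCP at [0.168, -0.628, 0.25] pointing down, gripper open.
Joint ranges: [-2.7, 2.7], [-0.37, 2.16], [-1.27, 1.26], [0.24, 2.4], [-1.31, 4.45], [0.19, 1.91], [-2.76, 2.76]. Speed limits (rad/s): [2.39, 2.39, 3.14, 3.14, 3.14, 3.14, 3.14].

## Interface

Orientations are given as a rotation vector (axis times angle).
In Python, from bench import env gives the robot as it stands.
- The arm moves only by the tool send_rows, never from a script. Its argument "steps" is a list of rows, each an object of numbers: "dx", "dy", "dz": the shift along the tool's x, y, z each as a share of 0.25 m, from -1 to 1; "wx", "wy", "wz": the turn, a rotation vector about the tool's x, y, z each as a share of pi/2 rad, from -1 to 1; "hand": the closure, from -1 (fully open) to 1 (shut). A call has 1 to 5 rows; each row shifts and turns the commanded pose from where the row before left it, along the tool's axes as they then stand; what a row does not reach is not made up. A row lasts 1/12 s, in which the tool goes at most 41.7 mm and 7.16 degrees, less where a joint would pass 70% of its speed; a pose out of reach is approached as far as the arm can. A call with a number of a shift or a turn outside -1 to 1 is refused whole. A call with a gripper value outside its range is refused whole. The fingers move at their own pace and stop on an object; "grip_force" is the grip in N (left out, the last holds). Time passes only in rows, so rows that do not move let the fingers close. It gives the time, the measured TCP pose, the force, the opening and the grip force at its end, in the units of the state.
- env.read_state(): the state, without advancing time (a new reading comes with each control period).
- env.capture(name): name is "side" or "top"; returns a dict with "frame" (480x640x3 uint8, red, green, blue), "K" (3x3 intrinsics, pixels), "R" (3x3) and "t" (3): a world point X has camera coordinates R X + t. Camera axes: x right, y down, z forward; pixel columns grow to the right and rows downward; lengths in m; the calibration is good to about 2 mm. A picture is of the moment at which its call begins. There is no depth.
- env.finish_job(): hands the job in; it is judged then, once.
The state is a dict: "time_s": time; "joints": joint angles; "joint_velocities": joint speeds; "effort": joint torques, N m; "tcp_pos": TCP position; "eef_rot": TCP orientation; "contact_force": force on the tool from outside, world axes, zero at the start; "moment": the same for the moment, N m; "gripper_width": finger opening in m; "finger_force": force on a finger pad.
Only numpy, scipy, OpenCV 4.12 (cv2) and the standard library are available. Lean on these libraries where they do the work, as an engineer would, in place of code of your own. Each camera call takes 0.05 s, during which the arm holds its last target. There are 200 camera calls.

## Working session

There is one attempt and no reset: what is moved stays moved. The work goes in short steps, Python scripts to look and compute and a tool call to move; the robot and the scene stay as the last step left them, time stands still between calls to the robot, and variables do not carry over. Pictures are saved under pics/ and viewed, at most 10 in all, crops included, and the job is handed in when it is done.

Besides the shell and the picture viewer there is one more tool, called after "Request:" by a JSON object that holds its "fn" and its "kwargs". send_rows: Moves the arm, as the interface text tells. Shift numbers are shares of 0.25 m and turn numbers shares of pi/2 rad, none past 1 either way. Its arguments: {"type":"object","properties":{"steps":{"type":"array"},"grip_force":{"type":"number"}},"required":["steps"]}

```bash
mkdir -p pics; python3 - <<'E'
from bench import env
import cv2, numpy as np, pickle
s=env.read_state()
for k,v in s.items(): print(k,np.round(v,4))
d={}
for n in("top","side"):
    c=env.capture(n); d[n]=c
    cv2.imwrite(f"pics/{n}0.png",c["frame"][:,:,::-1])
    print(n,np.round(c["K"],1).tolist(),np.round(c["R"],3).tolist(),np.round(c["t"],3), -np.array(c["R"]).T@c["t"])
pickle.dump(d,open("c0.pkl","wb"))
E
```

```text
time_s 0.0
joints [ 1.2438  0.5372 -0.0045  1.5388  0.0026  1.0673 -0.0712]
joint_velocities [ 0.0009  0.0003 -0.0014  0.0008 -0.001  -0.0002 -0.0009]
effort [-7.00000e-04 -5.70976e+01  9.90300e-01 -2.51599e+01 -5.63000e-02
  1.78000e-02  2.00000e-04]
tcp_pos [ 0.1674 -0.6275  0.2488]
eef_rot [-3.1132e+00 -4.0840e-01  6.0000e-04]
contact_force [ 0.1785  0.7016 -0.3245]
moment [-0.0208 -0.0329  0.0215]
finger_force 0.0
gripper_width 0.0883
top [[569.7, 0.0, 319.6], [0.0, 569.7, 237.2], [0.0, 0.0, 1.0]] [[0.027, -1.0, -0.014], [-0.98, -0.024, -0.196], [0.195, 0.019, -0.981]] [0.01  0.555 0.908] [0.36652794 0.00536311 0.99962122]
side [[486.9, 0.0, 323.7], [0.0, 486.9, 244.1], [0.0, 0.0, 1.0]] [[-0.758, -0.652, -0.008], [-0.465, 0.549, -0.695], [0.458, -0.523, -0.719]] [0.408 0.3   0.882] [0.04534674 0.5630796  0.84587334]
```

View pics/top0.png

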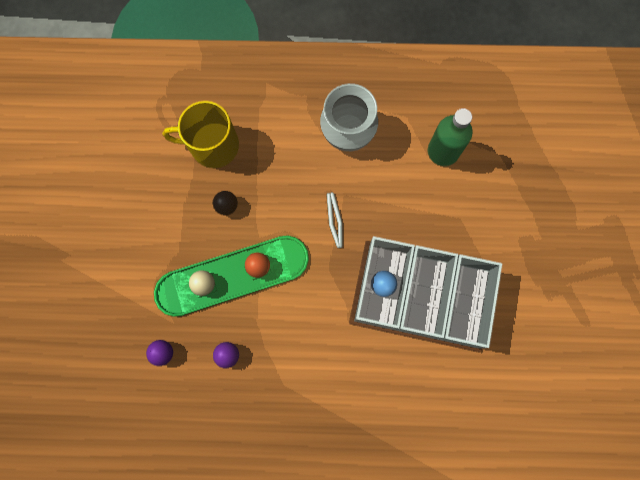

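View pics/side0.png

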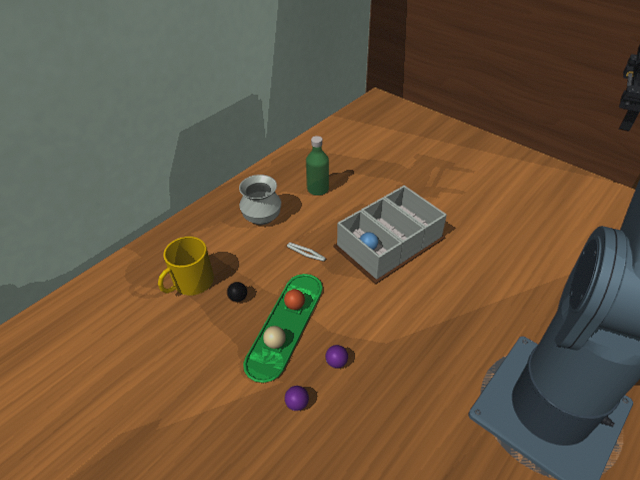

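The top view shows the cream ball at about (201,283), the red at (257,264) and the blue at (385,284). The blue ball is in the leftmost compartment, so the middle and right ones are empty. The side view shows the same layout with nothing hidden. Next I measure positions.

```bash
cat > h.py <<'E'
import numpy as np, cv2
def ray(c,uv):
    R=np.array(c["R"]);o=-R.T@c["t"];d=R.T@np.linalg.inv(c["K"])@np.array([uv[0],uv[1],1.]);return o,d/np.linalg.norm(d)
def onplane(c,uv,z):
    o,d=ray(c,uv);return o+d*(z-o[2])/d[2]
def tri(c1,u1,c2,u2):
    o1,d1=ray(c1,u1);o2,d2=ray(c2,u2)
    s=np.linalg.lstsq(np.c_[d1,-d2],o2-o1,rcond=None)[0]
    a,b=o1+s[0]*d1,o2+s[1]*d2;return (a+b)/2,np.linalg.norm(a-b)
HSV={"cream":((10,40,90),(30,140,255)),"red":((0,190,90),(9,255,255)),"blue":((100,110,60),(115,255,255)),"green":((50,150,60),(75,255,255))}
def blobs(c,name,box=None,amin=60):
    m=cv2.inRange(cv2.cvtColor(c["frame"],cv2.COLOR_RGB2HSV),*map(np.array,HSV[name]))
    if box: k=np.zeros_like(m);x0,y0,x1,y1=box;k[y0:y1,x0:x1]=255;m&=k
    cs=[q for q in cv2.findContours(m,cv2.RETR_EXTERNAL,cv2.CHAIN_APPROX_NONE)[0] if cv2.contourArea(q)>amin]
    return sorted(cs,key=cv2.contourArea,reverse=True)
E
python3 - <<'E'
import pickle;from h import *
d=pickle.load(open("c0.pkl","rb"));t,s=d["top"],d["side"]
bt=dict(cream=(185,265,220,302),red=(240,248,275,282),blue=(365,265,402,302));bs=dict(cream=(258,322,292,354),red=(280,285,310,314),blue=(354,228,386,256))
for n in bt:
    u=[]
    for c,b in((t,bt[n]),(s,bs[n])):
        q=blobs(c,n,b,30)[0];e=cv2.minEnclosingCircle(q);u.append(e[0]);print(n,np.round(e[0],1),round(e[1],1),cv2.contourArea(q),end=' ')
    P,g=tri(t,u[0],s,u[1]);print('tri',np.round(P,4),round(g,4),'plane26',np.round(onplane(t,u[0],.026),4),np.round(onplane(s,u[1],.026),4))
q=blobs(t,"green",(140,225,320,325))[0]
r=cv2.minAreaRect(q);B=np.array([onplane(t,p,.009) for p in cv2.boxPoints(r)]);print('holder',B.mean(0),np.linalg.norm(B-np.roll(B,1,0),axis=1),np.round(B,3).tolist())
# caddy rim: bright low-saturation
hsv=cv2.cvtColor(t["frame"],cv2.COLOR_RGB2HSV)
m=cv2.inRange(hsv,np.array((0,0,120)),np.array((179,50,255)));k=np.zeros_like(m);k[228:360,348:510]=255;m&=k
cs=max(cv2.findContours(m,cv2.RETR_EXTERNAL,cv2.CHAIN_APPROX_NONE)[0],key=cv2.contourArea)
r=cv2.approxPolyDP(cs,6,True)[:,0]
print(r.tolist())
im=t["frame"][:,:,::-1].copy()
cv2.drawContours(im,[cs],-1,(0,0,255),1)
v=cv2.resize(im[225:365,340:515],None,fx=4.5,fy=4,interpolation=cv2.INTER_NEAREST);cv2.imwrite("pics/rim.png",v[:600,:800])
E
```

```text
cream [200.7 282.2] 12.0 394.5 cream [273.2 336.5] 10.7 304.0 tri [0.476  0.2258 0.0293] 0.0006 plane26 [0.4766 0.2268 0.026 ] [0.4774 0.2243 0.026 ]Traceback (most recent call last):
  File "<stdin>", line 7, in <module>
IndexError: list index out of range
```

```bash
sed -i 's/"red":((0,190,90),(9,255,255))/"red":((0,150,60),(11,255,255))/' h.py
cat > m.py <<'E'
import pickle;from h import *
d=pickle.load(open("c0.pkl","rb"));t,s=d["top"],d["side"]
for c,p in((t,(257,264)),(s,(294,299)),(t,(300,300)),(t,(385,284)),(s,(369,241))): print(cv2.cvtColor(c["frame"],cv2.COLOR_RGB2HSV)[p[1],p[0]],end=' ')
bt=dict(cream=(185,265,220,302),red=(240,248,275,282),blue=(365,265,402,302));bs=dict(cream=(258,322,292,354),red=(280,285,310,314),blue=(354,228,386,256))
for n in bt:
    u=[]
    for c,b in((t,bt[n]),(s,bs[n])):
        q=blobs(c,n,b,30)
        if not q: print(n,'none');break
        e=cv2.minEnclosingCircle(q[0]);u.append(e[0]);print(n,np.round(e[0],1),round(e[1],1),cv2.contourArea(q[0]),end=' ')
    else:
        P,g=tri(t,u[0],s,u[1]);print('tri',np.round(P,4),round(g,4),'plane26',np.round(onplane(t,u[0],.026),4),np.round(onplane(s,u[1],.026),4))
q=blobs(t,"green",(140,225,320,325))[0]
r=cv2.minAreaRect(q);B=np.array([onplane(t,p,.009) for p in cv2.boxPoints(r)]);print('holder',B.mean(0),np.linalg.norm(B-np.roll(B,1,0),axis=1),np.round(B,3).tolist())
hsv=cv2.cvtColor(t["frame"],cv2.COLOR_RGB2HSV)
m=cv2.inRange(hsv,np.array((0,0,120)),np.array((179,50,255)));k=np.zeros_like(m);k[228:360,348:510]=255;m&=k
cs=max(cv2.findContours(m,cv2.RETR_EXTERNAL,cv2.CHAIN_APPROX_NONE)[0],key=cv2.contourArea)
r=cv2.approxPolyDP(cs,6,True)[:,0]
print(r.tolist())
im=t["frame"][:,:,::-1].copy()
cv2.drawContours(im,[cs],-1,(0,0,255),1)
v=cv2.resize(im[225:365,340:515],None,fx=4.2,fy=4.2,interpolation=cv2.INTER_NEAREST);cv2.imwrite("pics/rim.png",v[:600,:800])
E
python3 m.py
```

```text
[  8 183 203] [  8 178 186] [ 15 167 198] [104 126 222] [104 122 184] cream [200.7 282.2] 12.0 394.5 cream [273.2 336.5] 10.7 304.0 tri [0.476  0.2258 0.0293] 0.0006 plane26 [0.4766 0.2268 0.026 ] [0.4774 0.2243 0.026 ]
red [256.9 264.6] 12.2 411.5 red [294.1 299.1] 9.9 274.5 tri [0.5089 0.1308 0.0279] 0.0011 plane26 [0.5097 0.1314 0.026 ] [0.5094 0.1295 0.026 ]
blue [383.5 283.1] 12.4 422.0 blue [368.5 241. ] 9.0 167.0 tri [ 0.4786 -0.0851  0.0549] 0.0022 plane26 [ 0.483  -0.0873  0.026 ] [ 0.4934 -0.1093  0.026 ]
holder [0.49247133 0.17771048 0.009     ] [0.07862867 0.28077557 0.07959508 0.27662742] [[0.482, 0.324, 0.009], [0.577, 0.06, 0.009], [0.502, 0.033, 0.009], [0.409, 0.294, 0.009]]
[[372, 238], [356, 319], [488, 347], [501, 263]]
```

View pics/rim.png

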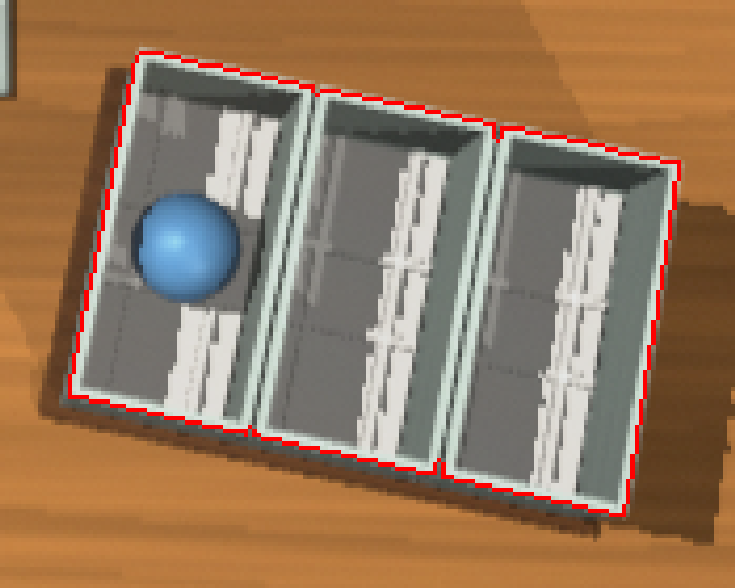

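The red contour follows the outer rim cleanly. Its corners in the full picture are about (372,238), (501,263), (488,347) and (356,319).

```bash
cat >> m.py <<'E'
print('----')
c4=r.astype(float);L=[]
pts=cs[:,0].astype(float)
for i in range(4):
    a,b=c4[i],c4[(i+1)%4];n=np.array([-(b-a)[1],(b-a)[0]])/np.linalg.norm(b-a);f=(pts-a)@(b-a)/np.linalg.norm(b-a)**2
    p=pts[(abs((pts-a)@n)<2)&(f>.08)&(f<.92)].astype(np.float32)
    vx,vy,x,y=cv2.fitLine(p,cv2.DIST_HUBER,0,.01,.01).ravel();L.append(np.cross([x,y,1],[x+vx*50,y+vy*50,1]))
C=[]
for i in range(4):
    q=np.cross(L[i-1],L[i]);C.append(q[:2]/q[2])
W=np.array([onplane(t,q,.080) for q in C]);print(np.round(C,1).tolist(),np.round(W,4).tolist(),np.linalg.norm(W-np.roll(W,-1,0),axis=1))
ctr=W.mean(0);ex=(W[0]-W[1])+(W[3]-W[2]);ex/=np.linalg.norm(ex);ey=(W[0]-W[3])+(W[1]-W[2]);ey/=np.linalg.norm(ey)
print('ctr',ctr,'yaw x',np.degrees(np.arctan2(ex[1],ex[0])),'yaw y-90',np.degrees(np.arctan2(ey[1],ey[0]))-90)
for k in(1,0,-1): print(k,np.round(ctr+ .072*k*ey,4))
E
python3 m.py | sed -n '/----/,$p'
```

```text
----
[[372.2, 236.5], [355.5, 318.4], [488.1, 347.3], [501.3, 263.3]] [[0.553, -0.0632, 0.08], [0.4188, -0.0377, 0.08], [0.379, -0.2475, 0.08], [0.5137, -0.2729, 0.08]] [0.13662453 0.21353189 0.13705557 0.21338399]
ctr [ 0.46612414 -0.15532223  0.08      ] yaw x -10.720026635647569 yaw y-90 -10.68050778085771
1 [ 0.4795 -0.0846  0.08  ]
0 [ 0.4661 -0.1553  0.08  ]
-1 [ 0.4528 -0.2261  0.08  ]
```

The caddy measures 138 x 214 mm as specified, and the blue ball sits on its compartment's centre. The two balls are 100.7 mm apart, which also fits. I'll turn the jaws parallel to the caddy's long side (-10.7°) and keep that angle throughout.

Request:
{"fn": "send_rows", "kwargs": {"steps": [{"wz": -0.0795, "hand": -1}, {"wz": -0.0795, "hand": -1}, {"wz": -0.0795, "hand": -1}, {"wz": -0.0795, "hand": -1}, {"wz": -0.0795, "hand": -1}], "grip_force": 6}}

```text
validation failed for argument at $.st...
```

Request:
{"fn": "send_rows", "kwargs": {"steps": [{"wz": -0.0795, "hand": -1}, {"wz": -0.0795, "hand": -1}, {"wz": -0.0795, "hand": -1}, {"wz": -0.0795, "hand": -1}, {"hand": -1}]}}

```text
validation failed for argument at $.st...
```

```bash
cat > go.py <<'E'
import sys,numpy as np
from bench import env
from scipy.spatial.transform import Rotation as Ro
s=env.read_state();R=Ro.from_rotvec(s["eef_rot"]).as_matrix();p=np.array(s["tcp_pos"])
y=R[:,1];print("t",round(s["time_s"],2),"p",np.round(p,4),"yaw_y",round(np.degrees(np.arctan2(y[1],y[0])),2),"tilt",np.round(R[:2,2],4),"F",np.round(s["contact_force"],2),"w",round(s["gripper_width"],4),"ff",np.round(s["finger_force"],2))
for a in sys.argv[1:]:
    q=np.array([float(v) for v in a.split(",")]);D=R.T@(q-p);n=max(1,int(np.ceil(np.linalg.norm(D)/.0405)));print("to",q,"rows",n,"total",np.round(D/.25,4),"per row",np.round(D/.25/n,4));p=q
E
python3 go.py 0.47,-0.2,0.24 0.5093,0.1308,0.1
```

```text
t 0.1 p [ 0.1675 -0.6275  0.2489] yaw_y -75.05 tilt [-0.0005  0.0015] F [ 0.26  0.8  -0.58] w 0.0881 ff 0.0
to [ 0.47 -0.2   0.24] rows 13 total [ 1.6103 -1.3399  0.0376] per row [ 0.1239 -0.1031  0.0029]
to [0.5093 0.1308 0.1   ] rows 9 total [ 0.4933 -1.237   0.5619] per row [ 0.0548 -0.1374  0.0624]
```

Request:
{"fn": "send_rows", "kwargs": {"steps": [{"dx": 0, "dy": 0, "dz": 0, "wx": 0, "wy": 0, "wz": -0.0795, "hand": -1}, {"dx": 0, "dy": 0, "dz": 0, "wx": 0, "wy": 0, "wz": -0.0795, "hand": -1}, {"dx": 0, "dy": 0, "dz": 0, "wx": 0, "wy": 0, "wz": -0.0795, "hand": -1}, {"dx": 0, "dy": 0, "dz": 0, "wx": 0, "wy": 0, "wz": -0.0795, "hand": -1}, {"dx": 0, "dy": 0, "dz": 0, "wx": 0, "wy": 0, "wz": -0.0795, "hand": -1}], "grip_force": 6}}

```text
time_s: 0.52
tcp_pos: [0.1675, -0.6277, 0.2492]
eef_rot: [-2.834, -1.354, -0.0]
contact_force: [-0.2, -0.2, -0.2]
gripper_width: 0.0883
finger_force: 0.0
```

Request:
{"fn": "send_rows", "kwargs": {"steps": [{"dx": 0, "dy": 0, "dz": 0, "wx": 0, "wy": 0, "wz": -0.0795, "hand": -1}, {"dx": 0, "dy": 0, "dz": 0, "wx": 0, "wy": 0, "wz": -0.0795, "hand": -1}, {"dx": 0, "dy": 0, "dz": 0, "wx": 0, "wy": 0, "wz": -0.0795, "hand": -1}, {"dx": 0, "dy": 0, "dz": 0, "wx": 0, "wy": 0, "wz": -0.0795, "hand": -1}, {"dx": 0, "dy": 0, "dz": 0, "wx": 0, "wy": 0, "wz": 0, "hand": -1}]}}

```text
time_s: 0.93
tcp_pos: [0.1672, -0.6278, 0.2492]
eef_rot: [-2.413, -2.01, -0.001]
contact_force: [-0.3, 0.3, 0.3]
gripper_width: 0.0881
finger_force: 0.0
```

```bash
python3 go.py 0.47,-0.2,0.24 0.5093,0.1308,0.1
```

```text
t 0.93 p [ 0.1672 -0.6278  0.2492] yaw_y -10.43 tilt [-0.0001  0.001 ] F [-0.28  0.33  0.31] w 0.0881 ff 0.0
to [ 0.47 -0.2   0.24] rows 13 total [1.902  0.8814 0.0383] per row [0.1463 0.0678 0.0029]
to [0.5093 0.1308 0.1   ] rows 9 total [ 1.3292 -0.0847  0.5613] per row [ 0.1477 -0.0094  0.0624]
```

Request:
{"fn": "send_rows", "kwargs": {"steps": [{"dx": 0.146, "dy": 0.068, "dz": 0, "wx": 0, "wy": 0, "wz": 0, "hand": -1}, {"dx": 0.146, "dy": 0.068, "dz": 0, "wx": 0, "wy": 0, "wz": 0, "hand": -1}, {"dx": 0.146, "dy": 0.068, "dz": 0, "wx": 0, "wy": 0, "wz": 0, "hand": -1}, {"dx": 0.146, "dy": 0.068, "dz": 0, "wx": 0, "wy": 0, "wz": 0, "hand": -1}, {"dx": 0.146, "dy": 0.068, "dz": 0, "wx": 0, "wy": 0, "wz": 0, "hand": -1}]}}

```text
time_s: 1.35
tcp_pos: [0.2856, -0.4626, 0.2496]
eef_rot: [-2.423, -2.0, -0.0]
contact_force: [1.1, -0.1, 0.1]
gripper_width: 0.0881
finger_force: 0.0
```

Request:
{"fn": "send_rows", "kwargs": {"steps": [{"dx": 0.146, "dy": 0.068, "dz": 0, "wx": 0, "wy": 0, "wz": 0, "hand": -1}, {"dx": 0.146, "dy": 0.068, "dz": 0, "wx": 0, "wy": 0, "wz": 0, "hand": -1}, {"dx": 0.146, "dy": 0.068, "dz": 0, "wx": 0, "wy": 0, "wz": 0, "hand": -1}, {"dx": 0.146, "dy": 0.068, "dz": 0, "wx": 0, "wy": 0, "wz": 0, "hand": -1}, {"dx": 0.146, "dy": 0.068, "dz": 0, "wx": 0, "wy": 0, "wz": 0, "hand": -1}]}}

```text
time_s: 1.77
tcp_pos: [0.4028, -0.299, 0.2497]
eef_rot: [2.423, 2.0, -0.0]
contact_force: [0.6, -0.4, 1.1]
gripper_width: 0.0881
finger_force: 0.0
```

Request:
{"fn": "send_rows", "kwargs": {"steps": [{"dx": 0.146, "dy": 0.068, "dz": 0, "wx": 0, "wy": 0, "wz": 0, "hand": -1}, {"dx": 0.146, "dy": 0.068, "dz": 0, "wx": 0, "wy": 0, "wz": 0, "hand": -1}, {"dx": 0.146, "dy": 0.068, "dz": 0, "wx": 0, "wy": 0, "wz": 0, "hand": -1}, {"dx": 0.148, "dy": -0.01, "dz": 0, "wx": 0, "wy": 0, "wz": 0, "hand": -1}, {"dx": 0.148, "dy": -0.01, "dz": 0, "wx": 0, "wy": 0, "wz": 0, "hand": -1}]}}

```text
time_s: 2.18
tcp_pos: [0.4821, -0.1269, 0.2496]
eef_rot: [-2.422, -2.0, -0.001]
contact_force: [0.8, -0.1, -0.3]
gripper_width: 0.0882
finger_force: 0.0
```

Request:
{"fn": "send_rows", "kwargs": {"steps": [{"dx": 0.148, "dy": -0.01, "dz": 0, "wx": 0, "wy": 0, "wz": 0, "hand": -1}, {"dx": 0.148, "dy": -0.01, "dz": 0, "wx": 0, "wy": 0, "wz": 0, "hand": -1}, {"dx": 0.148, "dy": -0.01, "dz": 0, "wx": 0, "wy": 0, "wz": 0, "hand": -1}, {"dx": 0.148, "dy": -0.01, "dz": 0, "wx": 0, "wy": 0, "wz": 0, "hand": -1}, {"dx": 0, "dy": 0, "dz": 0, "wx": 0, "wy": 0, "wz": 0, "hand": -1}]}}

```text
time_s: 2.6
tcp_pos: [0.499, 0.0269, 0.2503]
eef_rot: [-2.41, -2.011, -0.006]
contact_force: [0.8, -0.4, 0.6]
gripper_width: 0.0884
finger_force: 0.0
```

```bash
python3 go.py 0.5093,0.1308,0.1 0.5093,0.1308,0.024
```

```text
t 2.6 p [0.499  0.0269 0.2503] yaw_y -10.31 tilt [0.0014 0.0045] F [ 0.8  -0.42  0.64] w 0.0884 ff 0.0
to [0.5093 0.1308 0.1   ] rows 5 total [ 0.4134 -0.0343  0.6029] per row [ 0.0827 -0.0069  0.1206]
to [0.5093 0.1308 0.024 ] rows 2 total [-1.40e-03 -2.00e-04  3.04e-01] per row [-7.00e-04 -1.00e-04  1.52e-01]
```

Request:
{"fn": "send_rows", "kwargs": {"steps": [{"dx": 0.103, "dy": -0.009, "dz": 0.12, "wx": 0, "wy": 0, "wz": 0, "hand": -1}, {"dx": 0.103, "dy": -0.009, "dz": 0.12, "wx": 0, "wy": 0, "wz": 0, "hand": -1}, {"dx": 0.103, "dy": -0.009, "dz": 0.12, "wx": 0, "wy": 0, "wz": 0, "hand": -1}, {"dx": 0.103, "dy": -0.009, "dz": 0.12, "wx": 0, "wy": 0, "wz": 0, "hand": -1}, {"dx": 0, "dy": 0, "dz": 0.12, "wx": 0, "wy": 0, "wz": 0, "hand": -1}]}}

```text
time_s: 3.02
tcp_pos: [0.5091, 0.1274, 0.0988]
eef_rot: [-2.414, -2.006, -0.006]
contact_force: [-0.2, -0.1, -0.3]
gripper_width: 0.0883
finger_force: 0.0
```

Request:
{"fn": "send_rows", "kwargs": {"steps": [{"dx": 0, "dy": 0, "dz": 0, "wx": 0, "wy": 0, "wz": 0, "hand": -1}, {"dx": 0, "dy": 0, "dz": 0, "wx": 0, "wy": 0, "wz": 0, "hand": -1}]}}

```text
time_s: 3.18
tcp_pos: [0.5079, 0.1205, 0.0988]
eef_rot: [-2.419, -2.002, 0.006]
contact_force: [0.6, -0.2, 0.2]
gripper_width: 0.0881
finger_force: 0.0
```

```bash
python3 go.py 0.5093,0.1308,0.024; python3 - <<'E'
from bench import env; import cv2
a=env.capture("side")["frame"]; cv2.imwrite("pics/pre.png",cv2.resize(a[180:400,180:420],None,fx=2.5,fy=2.5)[:,:,::-1])
E
```

```text
t 3.18 p [0.5079 0.1205 0.0988] yaw_y -10.78 tilt [-0.0037 -0.0015] F [ 0.58 -0.22  0.2 ] w 0.0881 ff 0.0
to [0.5093 0.1308 0.024 ] rows 2 total [ 0.0423 -0.0013  0.2992] per row [ 0.0211 -0.0006  0.1496]
```

View pics/pre.png

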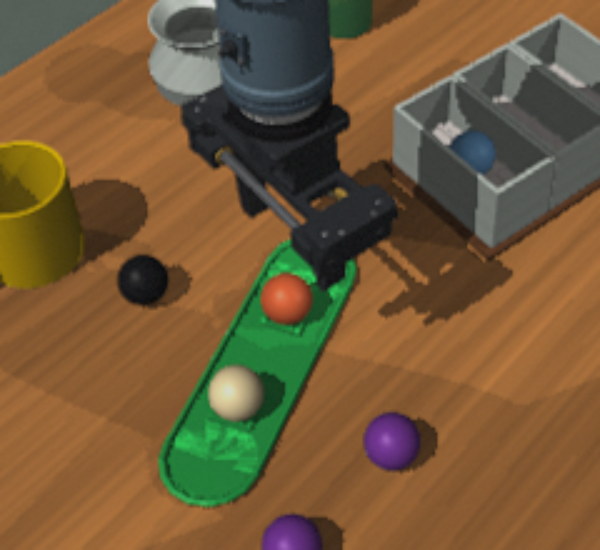

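The open gripper hangs above the red ball at crop position (287,300), with the jaws on either side and about 10 mm short in y. I'll correct that and descend.

Request:
{"fn": "send_rows", "kwargs": {"steps": [{"dx": 0.042, "dy": 0, "dz": 0.06, "wx": 0, "wy": 0, "wz": 0, "hand": -1}, {"dx": 0, "dy": 0, "dz": 0, "wx": 0, "wy": 0, "wz": 0, "hand": -1}, {"dx": 0, "dy": 0, "dz": 0, "wx": 0, "wy": 0, "wz": 0, "hand": -1}, {"dx": 0, "dy": 0, "dz": 0, "wx": 0, "wy": 0, "wz": 0, "hand": -1}]}}

```text
time_s: 3.57
tcp_pos: [0.5119, 0.1307, 0.0863]
eef_rot: [2.419, 2.003, 0.002]
contact_force: [0.0, -0.7, 0.7]
gripper_width: 0.0882
finger_force: 0.0
```

```bash
python3 go.py 0.5093,0.1308,0.024
```

```text
t 3.57 p [0.5119 0.1307 0.0863] yaw_y -10.76 tilt [ 0.0019 -0.0002] F [ 0.04 -0.69  0.71] w 0.0882 ff 0.0
to [0.5093 0.1308 0.024 ] rows 2 total [-0.0017 -0.0108  0.249 ] per row [-0.0008 -0.0054  0.1245]
```

Request:
{"fn": "send_rows", "kwargs": {"steps": [{"dx": 0, "dy": -0.008, "dz": 0.07, "wx": 0, "wy": 0, "wz": 0, "hand": -1}, {"dx": 0, "dy": 0, "dz": 0.07, "wx": 0, "wy": 0, "wz": 0, "hand": -1}, {"dx": 0, "dy": 0, "dz": 0.06, "wx": 0, "wy": 0, "wz": 0, "hand": -1}, {"dx": 0, "dy": 0, "dz": 0.03, "wx": 0, "wy": 0, "wz": 0, "hand": -1}, {"dx": 0, "dy": 0, "dz": 0.01, "wx": 0, "wy": 0, "wz": 0, "hand": -1}]}}

```text
time_s: 3.98
tcp_pos: [0.5089, 0.1311, 0.0245]
eef_rot: [2.419, 2.004, -0.002]
contact_force: [-0.4, 0.5, -0.5]
gripper_width: 0.0878
finger_force: 0.0
```

Request:
{"fn": "send_rows", "kwargs": {"steps": [{"dx": 0, "dy": 0, "dz": 0, "wx": 0, "wy": 0, "wz": 0, "hand": -1}, {"dx": 0, "dy": 0, "dz": 0, "wx": 0, "wy": 0, "wz": 0, "hand": -1}]}}

```text
time_s: 4.15
tcp_pos: [0.5097, 0.132, 0.0256]
eef_rot: [2.418, 2.005, 0.002]
contact_force: [-0.3, -0.6, 0.9]
gripper_width: 0.0882
finger_force: 0.0
```

```bash
python3 go.py 0.5093,0.1308,0.024;  python3 - <<'E'
from bench import env;from h import *
t,s=env.capture("top"),env.capture("side")
for c,n,b in((s,"red",(280,285,310,314)),(s,"cream",(258,322,292,354)),(t,"cream",(185,265,220,302))):
    print(n,[(np.round(cv2.minEnclosingCircle(q)[0],1),cv2.contourArea(q)) for q in blobs(c,n,b,20)[:1]])
E
```

```text
t 4.15 p [0.5097 0.132  0.0256] yaw_y -10.68 tilt [0.0012 0.0003] F [-0.27 -0.57  0.86] w 0.0882 ff 0.0
to [0.5093 0.1308 0.024 ] rows 1 total [-0.0048 -0.0008  0.0064] per row [-0.0048 -0.0008  0.0064]
red [(array([290.5, 300.5]), 84.5)]
cream [(array([273.3, 336.6]), 311.0)]
cream [(array([200.8, 282.4]), 418.0)]
```

Request:
{"fn": "send_rows", "kwargs": {"steps": [{"dx": 0, "dy": 0, "dz": 0.006, "wx": 0, "wy": 0, "wz": 0, "hand": 1}, {"dx": 0, "dy": 0, "dz": 0, "wx": 0, "wy": 0, "wz": 0, "hand": 1}, {"dx": 0, "dy": 0, "dz": 0, "wx": 0, "wy": 0, "wz": 0, "hand": 1}, {"dx": 0, "dy": 0, "dz": 0, "wx": 0, "wy": 0, "wz": 0, "hand": 1}, {"dx": 0, "dy": 0, "dz": 0, "wx": 0, "wy": 0, "wz": 0, "hand": 1}], "grip_force": 8}}

```text
time_s: 4.67
tcp_pos: [0.5091, 0.1319, 0.0233]
eef_rot: [2.418, 2.005, 0.0]
contact_force: [0.5, -0.6, -0.4]
gripper_width: 0.0569
finger_force: 0.0
```

Request:
{"fn": "send_rows", "kwargs": {"steps": [{"dx": 0, "dy": 0, "dz": 0, "wx": 0, "wy": 0, "wz": 0, "hand": 1}, {"dx": 0, "dy": 0, "dz": 0, "wx": 0, "wy": 0, "wz": 0, "hand": 1}, {"dx": 0, "dy": 0, "dz": 0, "wx": 0, "wy": 0, "wz": 0, "hand": 1}]}}

```text
time_s: 4.92
tcp_pos: [0.509, 0.132, 0.0232]
eef_rot: [-2.418, -2.006, 0.0]
contact_force: [-0.4, -0.0, 0.4]
gripper_width: 0.0434
finger_force: 8.0
```

Request:
{"fn": "send_rows", "kwargs": {"steps": [{"dx": 0, "dy": 0, "dz": -0.03, "wx": 0, "wy": 0, "wz": 0, "hand": 1}, {"dx": 0, "dy": 0, "dz": -0.07, "wx": 0, "wy": 0, "wz": 0, "hand": 1}, {"dx": 0, "dy": 0, "dz": -0.1, "wx": 0, "wy": 0, "wz": 0, "hand": 1}, {"dx": 0, "dy": 0, "dz": -0.1, "wx": 0, "wy": 0, "wz": 0, "hand": 1}, {"dx": 0, "dy": 0, "dz": -0.1, "wx": 0, "wy": 0, "wz": 0, "hand": 1}]}}

```text
time_s: 5.33
tcp_pos: [0.5087, 0.1319, 0.1246]
eef_rot: [-2.418, -2.006, 0.001]
contact_force: [-0.2, 0.2, 0.8]
gripper_width: 0.0431
finger_force: 8.0
```

Request:
{"fn": "send_rows", "kwargs": {"steps": [{"dx": 0, "dy": 0, "dz": -0.07, "wx": 0, "wy": 0, "wz": 0, "hand": 1}, {"dx": 0, "dy": 0, "dz": -0.03, "wx": 0, "wy": 0, "wz": 0, "hand": 1}, {"dx": 0, "dy": 0, "dz": 0, "wx": 0, "wy": 0, "wz": 0, "hand": 1}, {"dx": 0, "dy": 0, "dz": 0, "wx": 0, "wy": 0, "wz": 0, "hand": 1}]}}

```text
time_s: 5.67
tcp_pos: [0.5089, 0.1316, 0.148]
eef_rot: [2.418, 2.005, -0.0]
contact_force: [-0.1, -0.1, -0.8]
gripper_width: 0.0433
finger_force: 8.0
```

```bash
python3 go.py 0.4528,-0.2261,0.15; python3 - <<'E'
from bench import env; import cv2,numpy as np
a,b=[env.capture(n)["frame"] for n in("side","top")]
im=np.hstack([cv2.resize(a[150:390,180:460],(400,343)),cv2.resize(b[180:420,140:420],(400,343))])
cv2.imwrite("pics/lift.png",im[:,:,::-1])
E
```

```text
t 5.67 p [0.5089 0.1316 0.148 ] yaw_y -10.67 tilt [-0.0001 -0.0003] F [-0.12 -0.12 -0.81] w 0.0433 ff 8.0
to [ 0.4528 -0.2261  0.15  ] rows 9 total [-1.4478  0.0445 -0.0077] per row [-0.1609  0.0049 -0.0009]
```

View pics/lift.png

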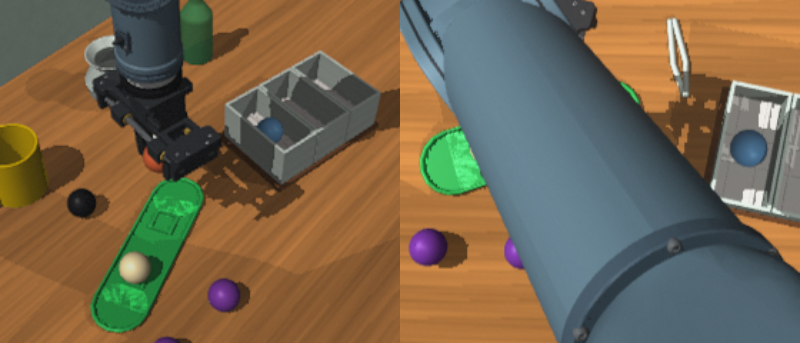

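The red ball is held at crop position (152,160) in the side view, its nest is empty and the cream ball is untouched. I carry it to the far right compartment.

Request:
{"fn": "send_rows", "kwargs": {"steps": [{"dx": -0.05, "dy": 0, "dz": 0, "wx": 0, "wy": 0, "wz": 0, "hand": 1}, {"dx": -0.1, "dy": 0.005, "dz": 0, "wx": 0, "wy": 0, "wz": 0, "hand": 1}, {"dx": -0.15, "dy": 0.005, "dz": 0, "wx": 0, "wy": 0, "wz": 0, "hand": 1}, {"dx": -0.15, "dy": 0.005, "dz": 0, "wx": 0, "wy": 0, "wz": 0, "hand": 1}, {"dx": -0.15, "dy": 0.005, "dz": 0, "wx": 0, "wy": 0, "wz": 0, "hand": 1}]}}

```text
time_s: 6.18
tcp_pos: [0.4848, -0.0186, 0.1473]
eef_rot: [-2.417, -2.006, 0.003]
contact_force: [1.2, -0.6, 0.1]
gripper_width: 0.0432
finger_force: 8.0
```

Request:
{"fn": "send_rows", "kwargs": {"steps": [{"dx": -0.15, "dy": 0.005, "dz": 0, "wx": 0, "wy": 0, "wz": 0, "hand": 1}, {"dx": -0.15, "dy": 0.005, "dz": 0, "wx": 0, "wy": 0, "wz": 0, "hand": 1}, {"dx": -0.15, "dy": 0.005, "dz": 0, "wx": 0, "wy": 0, "wz": 0, "hand": 1}, {"dx": -0.15, "dy": 0.005, "dz": 0, "wx": 0, "wy": 0, "wz": 0, "hand": 1}, {"dx": -0.15, "dy": 0.005, "dz": 0, "wx": 0, "wy": 0, "wz": 0, "hand": 1}]}}

```text
time_s: 6.6
tcp_pos: [0.4558, -0.2042, 0.1474]
eef_rot: [-2.418, -2.004, 0.002]
contact_force: [0.8, -0.7, -1.0]
gripper_width: 0.0433
finger_force: 8.0
```

Request:
{"fn": "send_rows", "kwargs": {"steps": [{"dx": -0.07, "dy": 0, "dz": 0, "wx": 0, "wy": 0, "wz": 0, "hand": 1}, {"dx": -0.03, "dy": 0, "dz": 0, "wx": 0, "wy": 0, "wz": 0, "hand": 1}, {"dx": 0, "dy": 0, "dz": 0, "wx": 0, "wy": 0, "wz": 0, "hand": 1}, {"dx": 0, "dy": 0, "dz": 0, "wx": 0, "wy": 0, "wz": 0, "hand": 1}, {"dx": 0, "dy": 0, "dz": 0, "wx": 0, "wy": 0, "wz": 0, "hand": 1}]}}

```text
time_s: 7.02
tcp_pos: [0.4534, -0.2243, 0.148]
eef_rot: [-2.414, -2.008, -0.001]
contact_force: [-0.7, 0.6, -0.9]
gripper_width: 0.0432
finger_force: 8.0
```

```bash
python3 go.py 0.4528,-0.2261,0.098
```

```text
t 7.02 p [ 0.4534 -0.2243  0.148 ] yaw_y -10.5 tilt [-0.0003  0.0012] F [-0.73  0.63 -0.92] w 0.0432 ff 8.0
to [ 0.4528 -0.2261  0.098 ] rows 2 total [-0.0079 -0.0008  0.1999] per row [-0.0039 -0.0004  0.1   ]
```

Request:
{"fn": "send_rows", "kwargs": {"steps": [{"dx": -0.004, "dy": 0, "dz": 0.05, "wx": 0, "wy": 0, "wz": 0, "hand": 1}, {"dx": 0, "dy": 0, "dz": 0.1, "wx": 0, "wy": 0, "wz": 0, "hand": 1}, {"dx": 0, "dy": 0, "dz": 0.1, "wx": 0, "wy": 0, "wz": 0, "hand": 1}, {"dx": 0, "dy": 0, "dz": 0.06, "wx": 0, "wy": 0, "wz": 0, "hand": 1}, {"dx": 0, "dy": 0, "dz": 0.026, "wx": 0, "wy": 0, "wz": 0, "hand": 1}]}}

```text
time_s: 7.43
tcp_pos: [0.4522, -0.2248, 0.0623]
eef_rot: [-2.412, -2.007, 0.001]
contact_force: [-0.8, 0.4, -0.4]
gripper_width: 0.0434
finger_force: 8.0
```

```bash
cat > feel.py <<'E'
import sys,numpy as np
from bench import env
n=int(sys.argv[1]) if len(sys.argv)>1 else 6
F=[];Z=[];E=[]
for i in range(n):
    env.capture("top");s=env.read_state()
    F.append(s["contact_force"]);Z.append(s["tcp_pos"]);E.append(s["effort"])
F=np.array(F);Z=np.array(Z);E=np.array(E)
print("t",round(s["time_s"],2),"pos",np.round(Z.mean(0),4),"Fz mean",round(F[:,2].mean(),2),"sd",round(F[:,2].std(),2),"last",np.round(F[-3:,2],2),"eff2,4",np.round(E.mean(0)[[1,3]],2),"sd",np.round(E.std(0)[[1,3]],2),"w",round(s["gripper_width"],4),"ff",np.round(s["finger_force"],1))
E
python3 feel.py 8;python3 go.py
```

```text
t 7.83 pos [ 0.4534 -0.2266  0.0645] Fz mean -0.61 sd 0.53 last [-0.85  0.38 -0.26] eff2,4 [-49.37 -14.5 ] sd [1.1  0.27] w 0.0432 ff 8.0
t 7.83 p [ 0.4536 -0.2276  0.0651] yaw_y -10.66 tilt [ 0.0016 -0.0008] F [ 0.19  0.63 -0.26] w 0.0432 ff 8.0
```

Request:
{"fn": "send_rows", "kwargs": {"steps": [{"dx": 0, "dy": 0, "dz": 0.004, "wx": 0, "wy": 0, "wz": 0, "hand": 1}, {"dx": 0, "dy": 0, "dz": 0.004, "wx": 0, "wy": 0, "wz": 0, "hand": 1}, {"dx": 0, "dy": 0, "dz": 0.004, "wx": 0, "wy": 0, "wz": 0, "hand": 1}, {"dx": 0, "dy": 0, "dz": 0.004, "wx": 0, "wy": 0, "wz": 0, "hand": 1}]}}

```text
time_s: 8.17
tcp_pos: [0.4528, -0.2275, 0.0602]
eef_rot: [2.418, 2.005, -0.0]
contact_force: [-0.5, -0.1, -0.2]
gripper_width: 0.0434
finger_force: 8.0
```

```bash
python3 feel.py 6
```

```text
t 8.47 pos [ 0.4528 -0.2273  0.0601] Fz mean -0.48 sd 0.52 last [-0.49 -0.65 -0.16] eff2,4 [-50.07 -14.44] sd [0.25 0.06] w 0.0432 ff 8.0
```

Request:
{"fn": "send_rows", "kwargs": {"steps": [{"dx": 0, "dy": 0, "dz": 0.004, "wx": 0, "wy": 0, "wz": 0, "hand": 1}, {"dx": 0, "dy": 0, "dz": 0.004, "wx": 0, "wy": 0, "wz": 0, "hand": 1}]}}

```text
time_s: 8.63
tcp_pos: [0.453, -0.2274, 0.0582]
eef_rot: [2.418, 2.005, 0.0]
contact_force: [-1.1, -0.0, -0.2]
gripper_width: 0.0434
finger_force: 8.0
```

```bash
python3 feel.py 5
```

```text
t 8.88 pos [ 0.4528 -0.2273  0.0581] Fz mean -0.87 sd 0.44 last [-1.73 -0.72 -0.52] eff2,4 [-50.17 -14.35] sd [0.26 0.07] w 0.0431 ff 8.0
```

Request:
{"fn": "send_rows", "kwargs": {"steps": [{"dx": 0, "dy": 0, "dz": 0.004, "wx": 0, "wy": 0, "wz": 0, "hand": 1}, {"dx": 0, "dy": 0, "dz": 0.004, "wx": 0, "wy": 0, "wz": 0, "hand": 1}, {"dx": 0, "dy": 0, "dz": 0, "wx": 0, "wy": 0, "wz": 0, "hand": 1}]}}

```text
time_s: 9.13
tcp_pos: [0.4528, -0.2273, 0.056]
eef_rot: [-2.418, -2.005, 0.0]
contact_force: [0.1, 0.6, -0.4]
gripper_width: 0.0435
finger_force: 8.0
```

```bash
python3 feel.py 5
```

```text
t 9.38 pos [ 0.4528 -0.2274  0.0562] Fz mean -0.33 sd 0.25 last [-0.55 -0.41 -0.62] eff2,4 [-50.13 -14.21] sd [0.01 0.01] w 0.0435 ff 8.0
```

Request:
{"fn": "send_rows", "kwargs": {"steps": [{"dx": 0, "dy": 0, "dz": 0.004, "wx": 0, "wy": 0, "wz": 0, "hand": 1}, {"dx": 0, "dy": 0, "dz": 0.004, "wx": 0, "wy": 0, "wz": 0, "hand": 1}, {"dx": 0, "dy": 0, "dz": 0, "wx": 0, "wy": 0, "wz": 0, "hand": 1}]}}

```text
time_s: 9.63
tcp_pos: [0.4528, -0.2273, 0.054]
eef_rot: [-2.418, -2.005, 0.0]
contact_force: [0.2, 0.1, -1.9]
gripper_width: 0.0434
finger_force: 8.0
```

```bash
python3 feel.py 5
```

```text
t 9.88 pos [ 0.4529 -0.2274  0.0542] Fz mean -0.37 sd 0.7 last [ 0.99 -0.4  -0.96] eff2,4 [-50.23 -14.11] sd [0.01 0.01] w 0.0435 ff 8.0
```

Once settled, the joint torques are very steady (sd 0.01), so 1 N of contact would show clearly as about 0.5 N m on joint 2. I'll use that as the contact signal.

Request:
{"fn": "send_rows", "kwargs": {"steps": [{"dx": 0, "dy": 0, "dz": 0.004, "wx": 0, "wy": 0, "wz": 0, "hand": 1}, {"dx": 0, "dy": 0, "dz": 0.004, "wx": 0, "wy": 0, "wz": 0, "hand": 1}, {"dx": 0, "dy": 0, "dz": 0, "wx": 0, "wy": 0, "wz": 0, "hand": 1}, {"dx": 0, "dy": 0, "dz": 0, "wx": 0, "wy": 0, "wz": 0, "hand": 1}]}}

```text
time_s: 10.22
tcp_pos: [0.4528, -0.2273, 0.0521]
eef_rot: [-2.418, -2.005, 0.0]
contact_force: [0.4, -0.7, -0.3]
gripper_width: 0.0434
finger_force: 8.0
```

```bash
python3 feel.py 3
```

```text
t 10.37 pos [ 0.4529 -0.2274  0.0522] Fz mean -0.64 sd 0.3 last [-0.29 -0.6  -1.02] eff2,4 [-50.32 -14.  ] sd [0.01 0.01] w 0.0432 ff 8.0
```

Request:
{"fn": "send_rows", "kwargs": {"steps": [{"dx": 0, "dy": 0, "dz": 0.004, "wx": 0, "wy": 0, "wz": 0, "hand": 1}, {"dx": 0, "dy": 0, "dz": 0.004, "wx": 0, "wy": 0, "wz": 0, "hand": 1}, {"dx": 0, "dy": 0, "dz": 0, "wx": 0, "wy": 0, "wz": 0, "hand": 1}, {"dx": 0, "dy": 0, "dz": 0, "wx": 0, "wy": 0, "wz": 0, "hand": 1}]}}

```text
time_s: 10.7
tcp_pos: [0.4528, -0.2273, 0.0501]
eef_rot: [-2.418, -2.006, 0.0]
contact_force: [0.3, 0.9, -0.9]
gripper_width: 0.0434
finger_force: 8.0
```

```bash
python3 feel.py 3
```

```text
t 10.85 pos [ 0.4529 -0.2274  0.0502] Fz mean -0.39 sd 0.32 last [ 0.06 -0.54 -0.69] eff2,4 [-50.42 -13.9 ] sd [0.01 0.01] w 0.0434 ff 8.0
```

Still a linear trend (-0.10, +0.10 per 2 mm), so there is no contact yet.

Request:
{"fn": "send_rows", "kwargs": {"steps": [{"dx": 0, "dy": 0, "dz": 0.004, "wx": 0, "wy": 0, "wz": 0, "hand": 1}, {"dx": 0, "dy": 0, "dz": 0.004, "wx": 0, "wy": 0, "wz": 0, "hand": 1}, {"dx": 0, "dy": 0, "dz": 0, "wx": 0, "wy": 0, "wz": 0, "hand": 1}, {"dx": 0, "dy": 0, "dz": 0, "wx": 0, "wy": 0, "wz": 0, "hand": 1}]}}

```text
time_s: 11.18
tcp_pos: [0.4528, -0.2273, 0.0481]
eef_rot: [-2.418, -2.005, 0.0]
contact_force: [-0.6, -0.1, -0.9]
gripper_width: 0.043
finger_force: 8.0
```

```bash
python3 feel.py 3
```

```text
t 11.33 pos [ 0.4529 -0.2274  0.0482] Fz mean -0.22 sd 0.17 last [-0.45 -0.05 -0.15] eff2,4 [-50.51 -13.8 ] sd [0.01 0.01] w 0.0433 ff 8.0
```

Request:
{"fn": "send_rows", "kwargs": {"steps": [{"dx": 0, "dy": 0, "dz": 0.004, "wx": 0, "wy": 0, "wz": 0, "hand": 1}, {"dx": 0, "dy": 0, "dz": 0.004, "wx": 0, "wy": 0, "wz": 0, "hand": 1}, {"dx": 0, "dy": 0, "dz": 0, "wx": 0, "wy": 0, "wz": 0, "hand": 1}, {"dx": 0, "dy": 0, "dz": 0, "wx": 0, "wy": 0, "wz": 0, "hand": 1}]}}

```text
time_s: 11.67
tcp_pos: [0.4528, -0.2274, 0.0461]
eef_rot: [-2.418, -2.005, 0.0]
contact_force: [0.5, 0.1, -0.1]
gripper_width: 0.0435
finger_force: 8.0
```

```bash
python3 feel.py 3
```

```text
t 11.82 pos [ 0.4529 -0.2274  0.0462] Fz mean -0.84 sd 0.58 last [-0.1  -0.92 -1.51] eff2,4 [-50.61 -13.7 ] sd [0.01 0.01] w 0.0435 ff 8.0
```

Request:
{"fn": "send_rows", "kwargs": {"steps": [{"dx": 0, "dy": 0, "dz": 0.004, "wx": 0, "wy": 0, "wz": 0, "hand": 1}, {"dx": 0, "dy": 0, "dz": 0.004, "wx": 0, "wy": 0, "wz": 0, "hand": 1}, {"dx": 0, "dy": 0, "dz": 0, "wx": 0, "wy": 0, "wz": 0, "hand": 1}, {"dx": 0, "dy": 0, "dz": 0, "wx": 0, "wy": 0, "wz": 0, "hand": 1}]}}

```text
time_s: 12.15
tcp_pos: [0.4528, -0.2273, 0.0441]
eef_rot: [-2.418, -2.005, 0.0]
contact_force: [-0.4, 0.0, -0.9]
gripper_width: 0.043
finger_force: 8.0
```

```bash
python3 feel.py 3
```

```text
t 12.3 pos [ 0.4529 -0.2274  0.0442] Fz mean -0.11 sd 0.41 last [-0.69  0.17  0.19] eff2,4 [-50.7  -13.59] sd [0.01 0.01] w 0.0437 ff 8.0
```

Request:
{"fn": "send_rows", "kwargs": {"steps": [{"dx": 0, "dy": 0, "dz": 0.004, "wx": 0, "wy": 0, "wz": 0, "hand": 1}, {"dx": 0, "dy": 0, "dz": 0.004, "wx": 0, "wy": 0, "wz": 0, "hand": 1}, {"dx": 0, "dy": 0, "dz": 0, "wx": 0, "wy": 0, "wz": 0, "hand": 1}, {"dx": 0, "dy": 0, "dz": 0, "wx": 0, "wy": 0, "wz": 0, "hand": 1}]}}

```text
time_s: 12.63
tcp_pos: [0.4528, -0.2273, 0.0421]
eef_rot: [-2.418, -2.005, 0.0]
contact_force: [0.0, -0.6, -1.0]
gripper_width: 0.0434
finger_force: 8.0
```

```bash
python3 feel.py 3
```

```text
t 12.78 pos [ 0.4529 -0.2274  0.0422] Fz mean -0.28 sd 0.86 last [-1.21 -0.5   0.86] eff2,4 [-50.8  -13.49] sd [0.01 0.01] w 0.0431 ff 8.0
```

Request:
{"fn": "send_rows", "kwargs": {"steps": [{"dx": 0, "dy": 0, "dz": 0.004, "wx": 0, "wy": 0, "wz": 0, "hand": 1}, {"dx": 0, "dy": 0, "dz": 0.004, "wx": 0, "wy": 0, "wz": 0, "hand": 1}, {"dx": 0, "dy": 0, "dz": 0, "wx": 0, "wy": 0, "wz": 0, "hand": 1}, {"dx": 0, "dy": 0, "dz": 0, "wx": 0, "wy": 0, "wz": 0, "hand": 1}]}}

```text
time_s: 13.12
tcp_pos: [0.453, -0.2274, 0.0402]
eef_rot: [2.418, 2.005, 0.0]
contact_force: [0.5, -0.8, 0.4]
gripper_width: 0.0435
finger_force: 8.0
```

```bash
python3 feel.py 5
```

```text
t 13.37 pos [ 0.453  -0.2274  0.0403] Fz mean 0.45 sd 0.35 last [ 0.9   0.67 -0.13] eff2,4 [-50.32 -13.03] sd [0.   0.03] w 0.0434 ff 8.0
```

Contact: joint 2 is +0.58 N m off its trend, which is about 1.1 N or 1.8 mm of spring. I back off until the grid carries just the ball's weight, then open slowly and only partway.

Request:
{"fn": "send_rows", "kwargs": {"steps": [{"dx": 0, "dy": 0, "dz": -0.003, "wx": 0, "wy": 0, "wz": 0, "hand": 1}, {"dx": 0, "dy": 0, "dz": 0, "wx": 0, "wy": 0, "wz": 0, "hand": 1}, {"dx": 0, "dy": 0, "dz": 0, "wx": 0, "wy": 0, "wz": 0, "hand": 1}, {"dx": 0, "dy": 0, "dz": 0, "wx": 0, "wy": 0, "wz": 0, "hand": 1}], "grip_force": 4}}

```text
time_s: 13.7
tcp_pos: [0.4529, -0.2274, 0.041]
eef_rot: [2.418, 2.005, 0.0]
contact_force: [0.3, 0.6, 0.1]
gripper_width: 0.0432
finger_force: 4.0
```

```bash
python3 feel.py 4
```

```text
t 13.9 pos [ 0.4529 -0.2274  0.041 ] Fz mean 0.22 sd 0.15 last [0.25 0.42 0.22] eff2,4 [-50.52 -13.11] sd [0. 0.] w 0.0437 ff 4.0
```

Request:
{"fn": "send_rows", "kwargs": {"steps": [{"dx": 0, "dy": 0, "dz": 0, "wx": 0, "wy": 0, "wz": 0, "hand": -0.05}, {"dx": 0, "dy": 0, "dz": 0, "wx": 0, "wy": 0, "wz": 0, "hand": -0.1}, {"dx": 0, "dy": 0, "dz": 0, "wx": 0, "wy": 0, "wz": 0, "hand": -0.2}, {"dx": 0, "dy": 0, "dz": 0, "wx": 0, "wy": 0, "wz": 0, "hand": -0.4}, {"dx": 0, "dy": 0, "dz": 0, "wx": 0, "wy": 0, "wz": 0, "hand": -0.4}]}}

```text
time_s: 14.32
tcp_pos: [0.4528, -0.2274, 0.0409]
eef_rot: [-2.418, -2.005, 0.0]
contact_force: [-0.2, 0.4, 0.0]
gripper_width: 0.0615
finger_force: 0.0
```

```bash
python3 feel.py 3
```

```text
t 14.47 pos [ 0.4529 -0.2273  0.0409] Fz mean -0.5 sd 0.23 last [-0.18 -0.65 -0.68] eff2,4 [-50.67 -13.35] sd [0. 0.] w 0.0616 ff 0.0
```

Request:
{"fn": "send_rows", "kwargs": {"steps": [{"dx": 0, "dy": 0, "dz": -0.02, "wx": 0, "wy": 0, "wz": 0, "hand": -0.4}, {"dx": 0, "dy": 0, "dz": -0.05, "wx": 0, "wy": 0, "wz": 0, "hand": -0.4}, {"dx": 0, "dy": 0, "dz": -0.1, "wx": 0, "wy": 0, "wz": 0, "hand": -0.4}, {"dx": 0, "dy": 0, "dz": -0.12, "wx": 0, "wy": 0, "wz": 0, "hand": -0.4}, {"dx": 0, "dy": 0, "dz": -0.12, "wx": 0, "wy": 0, "wz": 0, "hand": -0.4}]}}

```text
time_s: 14.88
tcp_pos: [0.4525, -0.227, 0.1453]
eef_rot: [-2.417, -2.006, 0.0]
contact_force: [1.0, -0.5, 0.7]
gripper_width: 0.0617
finger_force: 0.0
```

Request:
{"fn": "send_rows", "kwargs": {"steps": [{"dx": 0, "dy": 0, "dz": -0.05, "wx": 0, "wy": 0, "wz": 0, "hand": -1}, {"dx": 0, "dy": 0, "dz": -0.02, "wx": 0, "wy": 0, "wz": 0, "hand": -1}, {"dx": 0, "dy": 0, "dz": 0, "wx": 0, "wy": 0, "wz": 0, "hand": -1}, {"dx": 0, "dy": 0, "dz": 0, "wx": 0, "wy": 0, "wz": 0, "hand": -1}]}}

```text
time_s: 15.22
tcp_pos: [0.4525, -0.2274, 0.1608]
eef_rot: [-2.418, -2.005, 0.001]
contact_force: [0.4, 0.4, -0.6]
gripper_width: 0.0862
finger_force: 0.0
```

```bash
python3 go.py 0.4763,0.2265,0.12; python3 - <<'E'
from bench import env; import cv2,numpy as np
from h import *
c,b=[env.capture(n) for n in("side","top")]
cv2.imwrite("pics/p1.png",np.hstack([cv2.resize(c["frame"][170:370,240:480],(400,333)),cv2.resize(b["frame"][180:380,140:380],(400,333))])[:,:,::-1])
q=blobs(c,"cream",(250,315,300,360),30);print([np.round(cv2.minEnclosingCircle(x)[0],1) for x in q],[np.round(onplane(c,cv2.minEnclosingCircle(x)[0],.026),4) for x in q])
q=blobs(b,"cream",(180,260,225,307),30);print([np.round(cv2.minEnclosingCircle(x)[0],1) for x in q])
E
```

```text
t 15.22 p [ 0.4525 -0.2274  0.1608] yaw_y -10.67 tilt [-0.0004 -0.0001] F [ 0.37  0.38 -0.62] w 0.0862 ff 0.0
to [0.4763 0.2265 0.12  ] rows 12 total [ 1.8018 -0.2424  0.163 ] per row [ 0.1502 -0.0202  0.0136]
[array([273.3, 336.6])] [array([0.4772, 0.2243, 0.026 ])]
[array([200.7, 282.2])]
```

View pics/p1.png

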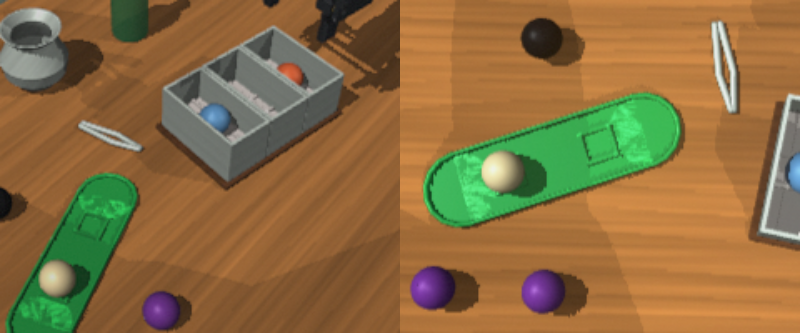

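Red rests in the middle of the right compartment (crop (290,75)), and cream is unmoved at (200.7,282.2) in the top view. Now I fetch the cream ball.

Request:
{"fn": "send_rows", "kwargs": {"steps": [{"dx": 0.05, "dy": 0, "dz": 0, "wx": 0, "wy": 0, "wz": 0, "hand": -1}, {"dx": 0.1, "dy": -0.02, "dz": 0, "wx": 0, "wy": 0, "wz": 0, "hand": -1}, {"dx": 0.15, "dy": -0.02, "dz": 0, "wx": 0, "wy": 0, "wz": 0, "hand": -1}, {"dx": 0.15, "dy": -0.02, "dz": 0, "wx": 0, "wy": 0, "wz": 0, "hand": -1}, {"dx": 0.15, "dy": -0.02, "dz": 0, "wx": 0, "wy": 0, "wz": 0, "hand": -1}]}}

```text
time_s: 15.73
tcp_pos: [0.4601, -0.0748, 0.1599]
eef_rot: [-2.418, -2.003, 0.002]
contact_force: [1.3, -0.4, 0.9]
gripper_width: 0.088
finger_force: 0.0
```

Request:
{"fn": "send_rows", "kwargs": {"steps": [{"dx": 0.15, "dy": -0.02, "dz": 0, "wx": 0, "wy": 0, "wz": 0, "hand": -1}, {"dx": 0.15, "dy": -0.02, "dz": 0, "wx": 0, "wy": 0, "wz": 0, "hand": -1}, {"dx": 0.15, "dy": -0.02, "dz": 0, "wx": 0, "wy": 0, "wz": 0, "hand": -1}, {"dx": 0.15, "dy": -0.02, "dz": 0, "wx": 0, "wy": 0, "wz": 0, "hand": -1}, {"dx": 0.15, "dy": -0.02, "dz": 0, "wx": 0, "wy": 0, "wz": 0, "hand": -1}]}}

```text
time_s: 16.15
tcp_pos: [0.4701, 0.1143, 0.1599]
eef_rot: [-2.417, -2.005, 0.003]
contact_force: [0.9, -0.2, -0.8]
gripper_width: 0.088
finger_force: 0.0
```

Request:
{"fn": "send_rows", "kwargs": {"steps": [{"dx": 0.15, "dy": -0.02, "dz": 0, "wx": 0, "wy": 0, "wz": 0, "hand": -1}, {"dx": 0.15, "dy": -0.02, "dz": 0, "wx": 0, "wy": 0, "wz": 0, "hand": -1}, {"dx": 0.1, "dy": -0.02, "dz": 0.03, "wx": 0, "wy": 0, "wz": 0, "hand": -1}, {"dx": 0.05, "dy": 0, "dz": 0.08, "wx": 0, "wy": 0, "wz": 0, "hand": -1}, {"dx": 0, "dy": 0, "dz": 0.1, "wx": 0, "wy": 0, "wz": 0, "hand": -1}]}}

```text
time_s: 16.57
tcp_pos: [0.4772, 0.2309, 0.1082]
eef_rot: [-2.412, -2.01, -0.006]
contact_force: [0.1, -0.1, -0.9]
gripper_width: 0.0878
finger_force: 0.0
```

Request:
{"fn": "send_rows", "kwargs": {"steps": [{"dx": 0, "dy": 0, "dz": 0.05, "wx": 0, "wy": 0, "wz": 0, "hand": -1}, {"dx": 0, "dy": 0, "dz": 0, "wx": 0, "wy": 0, "wz": 0, "hand": -1}, {"dx": 0, "dy": 0, "dz": 0, "wx": 0, "wy": 0, "wz": 0, "hand": -1}, {"dx": 0, "dy": 0, "dz": 0, "wx": 0, "wy": 0, "wz": 0, "hand": -1}]}}

```text
time_s: 16.9
tcp_pos: [0.4776, 0.2256, 0.0965]
eef_rot: [2.419, 2.004, 0.0]
contact_force: [-0.3, -0.0, -0.2]
gripper_width: 0.0878
finger_force: 0.0
```

```bash
python3 go.py 0.4763,0.2260,0.0235
```

```text
t 16.9 p [0.4776 0.2256 0.0965] yaw_y -10.71 tilt [0.0004 0.    ] F [-0.28 -0.03 -0.18] w 0.0878 ff 0.0
to [0.4763 0.226  0.0235] rows 2 total [ 0.0008 -0.0055  0.292 ] per row [ 0.0004 -0.0027  0.146 ]
```

Request:
{"fn": "send_rows", "kwargs": {"steps": [{"dx": 0, "dy": -0.005, "dz": 0.05, "wx": 0, "wy": 0, "wz": 0, "hand": -1}, {"dx": 0, "dy": 0, "dz": 0.08, "wx": 0, "wy": 0, "wz": 0, "hand": -1}, {"dx": 0, "dy": 0, "dz": 0.08, "wx": 0, "wy": 0, "wz": 0, "hand": -1}, {"dx": 0, "dy": 0, "dz": 0.05, "wx": 0, "wy": 0, "wz": 0, "hand": -1}, {"dx": 0, "dy": 0, "dz": 0.025, "wx": 0, "wy": 0, "wz": 0, "hand": -1}]}}

```text
time_s: 17.32
tcp_pos: [0.4753, 0.2256, 0.0233]
eef_rot: [-2.418, -2.005, 0.003]
contact_force: [-1.1, 0.1, -0.0]
gripper_width: 0.0882
finger_force: 0.0
```

Request:
{"fn": "send_rows", "kwargs": {"steps": [{"dx": 0, "dy": 0, "dz": 0, "wx": 0, "wy": 0, "wz": 0, "hand": -1}, {"dx": 0, "dy": 0, "dz": 0, "wx": 0, "wy": 0, "wz": 0, "hand": -1}, {"dx": 0, "dy": 0, "dz": 0, "wx": 0, "wy": 0, "wz": 0, "hand": -1}]}}

```text
time_s: 17.57
tcp_pos: [0.4766, 0.2266, 0.0255]
eef_rot: [2.418, 2.005, 0.002]
contact_force: [-0.4, 1.3, 1.0]
gripper_width: 0.0881
finger_force: 0.0
```

```bash
python3 go.py 0.4763,0.2260,0.0235; python3 - <<'E'
from bench import env;from h import *
q=blobs(env.capture("side"),"cream",(250,315,300,360),20);print([np.round(cv2.minEnclosingCircle(x)[0],1) for x in q])
E
```

```text
t 17.57 p [0.4766 0.2266 0.0255] yaw_y -10.67 tilt [0.0013 0.0008] F [-0.44  1.27  0.96] w 0.0881 ff 0.0
to [0.4763 0.226  0.0235] rows 1 total [-0.0025 -0.0007  0.0081] per row [-0.0025 -0.0007  0.0081]
[array([267. , 339.5])]
```

Aligned, with the cream ball partly hidden by a finger as expected. I close on it.

Request:
{"fn": "send_rows", "kwargs": {"steps": [{"dx": 0, "dy": 0, "dz": 0.004, "wx": 0, "wy": 0, "wz": 0, "hand": 1}, {"dx": 0, "dy": 0, "dz": 0, "wx": 0, "wy": 0, "wz": 0, "hand": 1}, {"dx": 0, "dy": 0, "dz": 0, "wx": 0, "wy": 0, "wz": 0, "hand": 1}, {"dx": 0, "dy": 0, "dz": 0, "wx": 0, "wy": 0, "wz": 0, "hand": 1}, {"dx": 0, "dy": 0, "dz": 0, "wx": 0, "wy": 0, "wz": 0, "hand": 1}], "grip_force": 8}}

```text
time_s: 18.03
tcp_pos: [0.476, 0.2262, 0.0238]
eef_rot: [2.418, 2.005, 0.0]
contact_force: [-0.1, -0.2, 0.3]
gripper_width: 0.0572
finger_force: 0.0
```

Request:
{"fn": "send_rows", "kwargs": {"steps": [{"dx": 0, "dy": 0, "dz": 0, "wx": 0, "wy": 0, "wz": 0, "hand": 1}, {"dx": 0, "dy": 0, "dz": 0, "wx": 0, "wy": 0, "wz": 0, "hand": 1}, {"dx": 0, "dy": 0, "dz": 0, "wx": 0, "wy": 0, "wz": 0, "hand": 1}]}}

```text
time_s: 18.28
tcp_pos: [0.4759, 0.2262, 0.0237]
eef_rot: [-2.418, -2.005, 0.0]
contact_force: [-0.9, -0.7, 0.1]
gripper_width: 0.0432
finger_force: 8.0
```

Gripped at TCP z = 0.0237. I lift and carry it to the middle compartment (0.4661, -0.1553).

Request:
{"fn": "send_rows", "kwargs": {"steps": [{"dx": 0, "dy": 0, "dz": -0.03, "wx": 0, "wy": 0, "wz": 0, "hand": 1}, {"dx": 0, "dy": 0, "dz": -0.07, "wx": 0, "wy": 0, "wz": 0, "hand": 1}, {"dx": 0, "dy": 0, "dz": -0.1, "wx": 0, "wy": 0, "wz": 0, "hand": 1}, {"dx": 0, "dy": 0, "dz": -0.1, "wx": 0, "wy": 0, "wz": 0, "hand": 1}, {"dx": 0, "dy": 0, "dz": -0.1, "wx": 0, "wy": 0, "wz": 0, "hand": 1}]}}

```text
time_s: 18.7
tcp_pos: [0.4756, 0.2261, 0.1251]
eef_rot: [-2.418, -2.006, 0.001]
contact_force: [0.7, 0.2, -0.8]
gripper_width: 0.0435
finger_force: 8.0
```

Request:
{"fn": "send_rows", "kwargs": {"steps": [{"dx": 0, "dy": 0, "dz": -0.07, "wx": 0, "wy": 0, "wz": 0, "hand": 1}, {"dx": 0, "dy": 0, "dz": -0.03, "wx": 0, "wy": 0, "wz": 0, "hand": 1}, {"dx": 0, "dy": 0, "dz": 0, "wx": 0, "wy": 0, "wz": 0, "hand": 1}, {"dx": 0, "dy": 0, "dz": 0, "wx": 0, "wy": 0, "wz": 0, "hand": 1}]}}

```text
time_s: 19.03
tcp_pos: [0.4758, 0.2259, 0.1484]
eef_rot: [2.418, 2.005, -0.0]
contact_force: [-0.6, 0.0, -0.3]
gripper_width: 0.0436
finger_force: 8.0
```

```bash
python3 go.py 0.4661,-0.1555,0.149;  python3 - <<'E'
from bench import env;from h import *
q=blobs(env.capture("side"),"cream",(200,180,340,400),20);print([(np.round(cv2.minEnclosingCircle(x)[0],1),cv2.contourArea(x)) for x in q])
E
```

```text
t 19.03 p [0.4758 0.2259 0.1484] yaw_y -10.67 tilt [-0.     -0.0004] F [-0.58  0.04 -0.32] w 0.0436 ff 8.0
to [ 0.4661 -0.1555  0.149 ] rows 10 total [-1.5063  0.2443 -0.0017] per row [-0.1506  0.0244 -0.0002]
[(array([263., 303.]), 54.0)]
```

Request:
{"fn": "send_rows", "kwargs": {"steps": [{"dx": -0.05, "dy": 0.004, "dz": 0, "wx": 0, "wy": 0, "wz": 0, "hand": 1}, {"dx": -0.1, "dy": 0.024, "dz": 0, "wx": 0, "wy": 0, "wz": 0, "hand": 1}, {"dx": -0.15, "dy": 0.024, "dz": 0, "wx": 0, "wy": 0, "wz": 0, "hand": 1}, {"dx": -0.15, "dy": 0.024, "dz": 0, "wx": 0, "wy": 0, "wz": 0, "hand": 1}, {"dx": -0.15, "dy": 0.024, "dz": 0, "wx": 0, "wy": 0, "wz": 0, "hand": 1}]}}

```text
time_s: 19.5
tcp_pos: [0.4714, 0.0717, 0.1476]
eef_rot: [-2.417, -2.006, 0.004]
contact_force: [1.3, -0.8, -0.3]
gripper_width: 0.0437
finger_force: 8.0
```

Request:
{"fn": "send_rows", "kwargs": {"steps": [{"dx": -0.15, "dy": 0.024, "dz": 0, "wx": 0, "wy": 0, "wz": 0, "hand": 1}, {"dx": -0.15, "dy": 0.024, "dz": 0, "wx": 0, "wy": 0, "wz": 0, "hand": 1}, {"dx": -0.15, "dy": 0.024, "dz": 0, "wx": 0, "wy": 0, "wz": 0, "hand": 1}, {"dx": -0.15, "dy": 0.024, "dz": 0, "wx": 0, "wy": 0, "wz": 0, "hand": 1}, {"dx": -0.15, "dy": 0.024, "dz": 0, "wx": 0, "wy": 0, "wz": 0, "hand": 1}]}}

```text
time_s: 19.92
tcp_pos: [0.4657, -0.1182, 0.1477]
eef_rot: [-2.417, -2.004, 0.003]
contact_force: [1.4, 0.3, 0.2]
gripper_width: 0.0432
finger_force: 8.0
```

Request:
{"fn": "send_rows", "kwargs": {"steps": [{"dx": -0.1, "dy": 0.024, "dz": 0, "wx": 0, "wy": 0, "wz": 0, "hand": 1}, {"dx": -0.056, "dy": 0, "dz": 0, "wx": 0, "wy": 0, "wz": 0, "hand": 1}, {"dx": 0, "dy": 0, "dz": 0, "wx": 0, "wy": 0, "wz": 0, "hand": 1}, {"dx": 0, "dy": 0, "dz": 0, "wx": 0, "wy": 0, "wz": 0, "hand": 1}, {"dx": 0, "dy": 0, "dz": 0, "wx": 0, "wy": 0, "wz": 0, "hand": 1}]}}

```text
time_s: 20.33
tcp_pos: [0.4657, -0.1539, 0.1482]
eef_rot: [-2.416, -2.006, 0.0]
contact_force: [0.3, 0.9, -0.3]
gripper_width: 0.0433
finger_force: 8.0
```

```bash
python3 feel.py 3; python3 go.py 0.4661,-0.1555,0.064
```

```text
t 20.48 pos [ 0.4661 -0.1535  0.1485] Fz mean -0.79 sd 0.86 last [-1.87 -0.74  0.24] eff2,4 [-43.92 -18.5 ] sd [0.03 0.01] w 0.0434 ff 8.0
t 20.48 p [ 0.4663 -0.1536  0.1486] yaw_y -10.51 tilt [-0.0002  0.0006] F [0.   0.03 0.24] w 0.0434 ff 8.0
to [ 0.4661 -0.1555  0.064 ] rows 3 total [-0.0078  0.0007  0.3384] per row [-0.0026  0.0002  0.1128]
```

Request:
{"fn": "send_rows", "kwargs": {"steps": [{"dx": -0.004, "dy": 0, "dz": 0.05, "wx": 0, "wy": 0, "wz": 0, "hand": 1}, {"dx": 0, "dy": 0, "dz": 0.1, "wx": 0, "wy": 0, "wz": 0, "hand": 1}, {"dx": 0, "dy": 0, "dz": 0.1, "wx": 0, "wy": 0, "wz": 0, "hand": 1}, {"dx": 0, "dy": 0, "dz": 0.06, "wx": 0, "wy": 0, "wz": 0, "hand": 1}, {"dx": 0, "dy": 0, "dz": 0.026, "wx": 0, "wy": 0, "wz": 0, "hand": 1}]}}

```text
time_s: 20.9
tcp_pos: [0.4649, -0.1547, 0.0628]
eef_rot: [-2.414, -2.006, 0.002]
contact_force: [0.8, 0.2, 0.1]
gripper_width: 0.0433
finger_force: 8.0
```

Request:
{"fn": "send_rows", "kwargs": {"steps": [{"dx": 0, "dy": 0, "dz": 0, "wx": 0, "wy": 0, "wz": 0, "hand": 1}, {"dx": 0, "dy": 0, "dz": 0, "wx": 0, "wy": 0, "wz": 0, "hand": 1}, {"dx": 0, "dy": 0, "dz": 0, "wx": 0, "wy": 0, "wz": 0, "hand": 1}, {"dx": 0, "dy": 0, "dz": 0, "wx": 0, "wy": 0, "wz": 0, "hand": 1}, {"dx": 0, "dy": 0, "dz": 0, "wx": 0, "wy": 0, "wz": 0, "hand": 1}]}}

```text
time_s: 21.32
tcp_pos: [0.4667, -0.1563, 0.0656]
eef_rot: [2.417, 2.004, 0.001]
contact_force: [-0.9, -0.0, -0.6]
gripper_width: 0.0434
finger_force: 8.0
```

Request:
{"fn": "send_rows", "kwargs": {"steps": [{"dx": 0, "dy": 0, "dz": 0, "wx": 0, "wy": 0, "wz": 0, "hand": 1}, {"dx": 0, "dy": 0, "dz": 0, "wx": 0, "wy": 0, "wz": 0, "hand": 1}, {"dx": 0, "dy": 0, "dz": 0, "wx": 0, "wy": 0, "wz": 0, "hand": 1}, {"dx": 0, "dy": 0, "dz": 0, "wx": 0, "wy": 0, "wz": 0, "hand": 1}, {"dx": 0, "dy": 0, "dz": 0, "wx": 0, "wy": 0, "wz": 0, "hand": 1}]}}

```text
time_s: 21.73
tcp_pos: [0.466, -0.1561, 0.0647]
eef_rot: [-2.418, -2.005, 0.0]
contact_force: [-0.6, 0.5, -0.8]
gripper_width: 0.0436
finger_force: 8.0
```

```bash
python3 feel.py 4
```

```text
t 21.93 pos [ 0.466  -0.1561  0.0647] Fz mean -0.6 sd 0.58 last [-1.35 -0.45 -0.85] eff2,4 [-48.41 -14.17] sd [0.01 0.  ] w 0.0433 ff 8.0
```

Request:
{"fn": "send_rows", "kwargs": {"steps": [{"dx": 0, "dy": 0, "dz": 0.004, "wx": 0, "wy": 0, "wz": 0, "hand": 1}, {"dx": 0, "dy": 0, "dz": 0.004, "wx": 0, "wy": 0, "wz": 0, "hand": 1}, {"dx": 0, "dy": 0, "dz": 0, "wx": 0, "wy": 0, "wz": 0, "hand": 1}, {"dx": 0, "dy": 0, "dz": 0, "wx": 0, "wy": 0, "wz": 0, "hand": 1}]}}

```text
time_s: 22.27
tcp_pos: [0.466, -0.156, 0.0626]
eef_rot: [-2.418, -2.005, 0.0]
contact_force: [-0.1, -0.2, -0.3]
gripper_width: 0.0434
finger_force: 8.0
```

```bash
python3 feel.py 3
```

```text
t 22.42 pos [ 0.466  -0.1561  0.0627] Fz mean -0.52 sd 0.34 last [-0.19 -0.39 -0.98] eff2,4 [-48.43 -14.04] sd [0.01 0.01] w 0.0432 ff 8.0
```

Request:
{"fn": "send_rows", "kwargs": {"steps": [{"dx": 0, "dy": 0, "dz": 0.004, "wx": 0, "wy": 0, "wz": 0, "hand": 1}, {"dx": 0, "dy": 0, "dz": 0.004, "wx": 0, "wy": 0, "wz": 0, "hand": 1}, {"dx": 0, "dy": 0, "dz": 0, "wx": 0, "wy": 0, "wz": 0, "hand": 1}, {"dx": 0, "dy": 0, "dz": 0, "wx": 0, "wy": 0, "wz": 0, "hand": 1}]}}

```text
time_s: 22.75
tcp_pos: [0.466, -0.156, 0.0606]
eef_rot: [-2.418, -2.005, 0.0]
contact_force: [0.1, 0.4, -0.7]
gripper_width: 0.043
finger_force: 8.0
```

```bash
python3 feel.py 3
```

```text
t 22.9 pos [ 0.466  -0.1561  0.0607] Fz mean -0.49 sd 0.34 last [-0.01 -0.63 -0.82] eff2,4 [-48.54 -13.94] sd [0.01 0.01] w 0.0435 ff 8.0
```

Request:
{"fn": "send_rows", "kwargs": {"steps": [{"dx": 0, "dy": 0, "dz": 0.004, "wx": 0, "wy": 0, "wz": 0, "hand": 1}, {"dx": 0, "dy": 0, "dz": 0.004, "wx": 0, "wy": 0, "wz": 0, "hand": 1}, {"dx": 0, "dy": 0, "dz": 0, "wx": 0, "wy": 0, "wz": 0, "hand": 1}, {"dx": 0, "dy": 0, "dz": 0, "wx": 0, "wy": 0, "wz": 0, "hand": 1}]}}

```text
time_s: 23.23
tcp_pos: [0.466, -0.1561, 0.0586]
eef_rot: [-2.418, -2.005, 0.0]
contact_force: [0.3, -0.7, -0.8]
gripper_width: 0.0436
finger_force: 8.0
```

```bash
python3 feel.py 3
```

```text
t 23.38 pos [ 0.466  -0.1561  0.0587] Fz mean -0.07 sd 0.71 last [-0.95  0.78 -0.04] eff2,4 [-48.64 -13.83] sd [0.01 0.01] w 0.0435 ff 8.0
```

Trend unchanged, so no contact yet.

Request:
{"fn": "send_rows", "kwargs": {"steps": [{"dx": 0, "dy": 0, "dz": 0.004, "wx": 0, "wy": 0, "wz": 0, "hand": 1}, {"dx": 0, "dy": 0, "dz": 0.004, "wx": 0, "wy": 0, "wz": 0, "hand": 1}, {"dx": 0, "dy": 0, "dz": 0, "wx": 0, "wy": 0, "wz": 0, "hand": 1}, {"dx": 0, "dy": 0, "dz": 0, "wx": 0, "wy": 0, "wz": 0, "hand": 1}]}}

```text
time_s: 23.72
tcp_pos: [0.466, -0.1561, 0.0566]
eef_rot: [-2.418, -2.005, 0.0]
contact_force: [0.1, -1.0, -0.3]
gripper_width: 0.0432
finger_force: 8.0
```

```bash
python3 feel.py 3
```

```text
t 23.87 pos [ 0.466  -0.1561  0.0567] Fz mean -1.05 sd 0.25 last [-1.34 -0.72 -1.08] eff2,4 [-48.74 -13.72] sd [0.01 0.  ] w 0.0433 ff 8.0
```

Request:
{"fn": "send_rows", "kwargs": {"steps": [{"dx": 0, "dy": 0, "dz": 0.004, "wx": 0, "wy": 0, "wz": 0, "hand": 1}, {"dx": 0, "dy": 0, "dz": 0.004, "wx": 0, "wy": 0, "wz": 0, "hand": 1}, {"dx": 0, "dy": 0, "dz": 0, "wx": 0, "wy": 0, "wz": 0, "hand": 1}, {"dx": 0, "dy": 0, "dz": 0, "wx": 0, "wy": 0, "wz": 0, "hand": 1}]}}

```text
time_s: 24.2
tcp_pos: [0.466, -0.1561, 0.0546]
eef_rot: [-2.418, -2.005, 0.0]
contact_force: [0.3, 0.5, -1.1]
gripper_width: 0.0434
finger_force: 8.0
```

```bash
python3 feel.py 3
```

```text
t 24.35 pos [ 0.4661 -0.1561  0.0547] Fz mean -0.13 sd 0.24 last [ 0.2  -0.24 -0.37] eff2,4 [-48.84 -13.62] sd [0.01 0.  ] w 0.0432 ff 8.0
```

Request:
{"fn": "send_rows", "kwargs": {"steps": [{"dx": 0, "dy": 0, "dz": 0.004, "wx": 0, "wy": 0, "wz": 0, "hand": 1}, {"dx": 0, "dy": 0, "dz": 0.004, "wx": 0, "wy": 0, "wz": 0, "hand": 1}, {"dx": 0, "dy": 0, "dz": 0, "wx": 0, "wy": 0, "wz": 0, "hand": 1}, {"dx": 0, "dy": 0, "dz": 0, "wx": 0, "wy": 0, "wz": 0, "hand": 1}]}}

```text
time_s: 24.68
tcp_pos: [0.466, -0.1561, 0.0526]
eef_rot: [-2.418, -2.005, 0.0]
contact_force: [-0.1, 0.1, -0.0]
gripper_width: 0.0433
finger_force: 8.0
```

```bash
python3 feel.py 3
```

```text
t 24.83 pos [ 0.466  -0.1561  0.0527] Fz mean -0.16 sd 0.25 last [ 0.17 -0.45 -0.21] eff2,4 [-48.94 -13.51] sd [0.01 0.01] w 0.0435 ff 8.0
```

Request:
{"fn": "send_rows", "kwargs": {"steps": [{"dx": 0, "dy": 0, "dz": 0.004, "wx": 0, "wy": 0, "wz": 0, "hand": 1}, {"dx": 0, "dy": 0, "dz": 0.004, "wx": 0, "wy": 0, "wz": 0, "hand": 1}, {"dx": 0, "dy": 0, "dz": 0, "wx": 0, "wy": 0, "wz": 0, "hand": 1}, {"dx": 0, "dy": 0, "dz": 0, "wx": 0, "wy": 0, "wz": 0, "hand": 1}]}}

```text
time_s: 25.17
tcp_pos: [0.466, -0.156, 0.0506]
eef_rot: [-2.418, -2.005, 0.0]
contact_force: [-0.0, -0.1, -1.2]
gripper_width: 0.0434
finger_force: 8.0
```

```bash
python3 feel.py 3
```

```text
t 25.32 pos [ 0.466  -0.1561  0.0507] Fz mean -0.45 sd 0.35 last [-0.04 -0.9  -0.4 ] eff2,4 [-49.04 -13.4 ] sd [0.01 0.  ] w 0.0431 ff 8.0
```

Request:
{"fn": "send_rows", "kwargs": {"steps": [{"dx": 0, "dy": 0, "dz": 0.004, "wx": 0, "wy": 0, "wz": 0, "hand": 1}, {"dx": 0, "dy": 0, "dz": 0.004, "wx": 0, "wy": 0, "wz": 0, "hand": 1}, {"dx": 0, "dy": 0, "dz": 0, "wx": 0, "wy": 0, "wz": 0, "hand": 1}, {"dx": 0, "dy": 0, "dz": 0, "wx": 0, "wy": 0, "wz": 0, "hand": 1}]}}

```text
time_s: 25.65
tcp_pos: [0.466, -0.156, 0.0486]
eef_rot: [-2.418, -2.005, 0.0]
contact_force: [-0.1, -0.0, -0.7]
gripper_width: 0.0437
finger_force: 8.0
```

```bash
python3 feel.py 3
```

```text
t 25.8 pos [ 0.466  -0.1561  0.0487] Fz mean -0.52 sd 0.23 last [-0.24 -0.81 -0.51] eff2,4 [-49.14 -13.3 ] sd [0.01 0.01] w 0.0435 ff 8.0
```

Request:
{"fn": "send_rows", "kwargs": {"steps": [{"dx": 0, "dy": 0, "dz": 0.004, "wx": 0, "wy": 0, "wz": 0, "hand": 1}, {"dx": 0, "dy": 0, "dz": 0.004, "wx": 0, "wy": 0, "wz": 0, "hand": 1}, {"dx": 0, "dy": 0, "dz": 0, "wx": 0, "wy": 0, "wz": 0, "hand": 1}, {"dx": 0, "dy": 0, "dz": 0, "wx": 0, "wy": 0, "wz": 0, "hand": 1}]}}

```text
time_s: 26.13
tcp_pos: [0.466, -0.1561, 0.0466]
eef_rot: [-2.418, -2.005, 0.0]
contact_force: [1.4, 1.0, -0.3]
gripper_width: 0.0431
finger_force: 8.0
```

```bash
python3 feel.py 3
```

```text
t 26.28 pos [ 0.466  -0.1561  0.0467] Fz mean -0.57 sd 0.12 last [-0.56 -0.73 -0.43] eff2,4 [-49.24 -13.19] sd [0.01 0.  ] w 0.0434 ff 8.0
```

Request:
{"fn": "send_rows", "kwargs": {"steps": [{"dx": 0, "dy": 0, "dz": 0.004, "wx": 0, "wy": 0, "wz": 0, "hand": 1}, {"dx": 0, "dy": 0, "dz": 0.004, "wx": 0, "wy": 0, "wz": 0, "hand": 1}, {"dx": 0, "dy": 0, "dz": 0, "wx": 0, "wy": 0, "wz": 0, "hand": 1}, {"dx": 0, "dy": 0, "dz": 0, "wx": 0, "wy": 0, "wz": 0, "hand": 1}]}}

```text
time_s: 26.62
tcp_pos: [0.466, -0.156, 0.0446]
eef_rot: [-2.418, -2.005, 0.0]
contact_force: [-1.1, 0.1, 0.5]
gripper_width: 0.0434
finger_force: 8.0
```

```bash
python3 feel.py 3
```

```text
t 26.77 pos [ 0.466  -0.1561  0.0447] Fz mean -0.36 sd 0.1 last [-0.4  -0.46 -0.23] eff2,4 [-49.34 -13.09] sd [0.01 0.  ] w 0.0432 ff 8.0
```

Request:
{"fn": "send_rows", "kwargs": {"steps": [{"dx": 0, "dy": 0, "dz": 0.004, "wx": 0, "wy": 0, "wz": 0, "hand": 1}, {"dx": 0, "dy": 0, "dz": 0.004, "wx": 0, "wy": 0, "wz": 0, "hand": 1}, {"dx": 0, "dy": 0, "dz": 0, "wx": 0, "wy": 0, "wz": 0, "hand": 1}, {"dx": 0, "dy": 0, "dz": 0, "wx": 0, "wy": 0, "wz": 0, "hand": 1}]}}

```text
time_s: 27.1
tcp_pos: [0.466, -0.156, 0.0426]
eef_rot: [-2.418, -2.005, 0.0]
contact_force: [-0.3, 1.1, -1.2]
gripper_width: 0.0433
finger_force: 8.0
```

```bash
python3 feel.py 3
```

```text
t 27.25 pos [ 0.466  -0.1561  0.0427] Fz mean -0.69 sd 0.43 last [-0.3  -0.46 -1.29] eff2,4 [-49.44 -12.98] sd [0.01 0.  ] w 0.043 ff 8.0
```

Request:
{"fn": "send_rows", "kwargs": {"steps": [{"dx": 0, "dy": 0, "dz": 0.004, "wx": 0, "wy": 0, "wz": 0, "hand": 1}, {"dx": 0, "dy": 0, "dz": 0.004, "wx": 0, "wy": 0, "wz": 0, "hand": 1}, {"dx": 0, "dy": 0, "dz": 0, "wx": 0, "wy": 0, "wz": 0, "hand": 1}, {"dx": 0, "dy": 0, "dz": 0, "wx": 0, "wy": 0, "wz": 0, "hand": 1}]}}

```text
time_s: 27.58
tcp_pos: [0.466, -0.1561, 0.0406]
eef_rot: [-2.418, -2.005, 0.0]
contact_force: [-0.1, 0.4, 0.8]
gripper_width: 0.0434
finger_force: 8.0
```

```bash
python3 feel.py 3
```

```text
t 27.73 pos [ 0.466  -0.1561  0.0407] Fz mean -0.83 sd 0.32 last [-0.66 -0.57 -1.28] eff2,4 [-49.53 -12.87] sd [0.01 0.  ] w 0.0432 ff 8.0
```

Request:
{"fn": "send_rows", "kwargs": {"steps": [{"dx": 0, "dy": 0, "dz": 0.004, "wx": 0, "wy": 0, "wz": 0, "hand": 1}, {"dx": 0, "dy": 0, "dz": 0.004, "wx": 0, "wy": 0, "wz": 0, "hand": 1}, {"dx": 0, "dy": 0, "dz": 0, "wx": 0, "wy": 0, "wz": 0, "hand": 1}, {"dx": 0, "dy": 0, "dz": 0, "wx": 0, "wy": 0, "wz": 0, "hand": 1}]}}

```text
time_s: 28.07
tcp_pos: [0.4662, -0.1561, 0.0387]
eef_rot: [2.418, 2.006, 0.0]
contact_force: [-0.1, -0.9, 1.6]
gripper_width: 0.0432
finger_force: 8.0
```

```bash
python3 feel.py 3
```

```text
t 28.22 pos [ 0.4662 -0.1561  0.0388] Fz mean 0.89 sd 0.35 last [1.37 0.7  0.59] eff2,4 [-48.99 -12.48] sd [0.01 0.01] w 0.0431 ff 8.0
```

Contact at about 1.3 N (+0.64 N m off trend). I back off 1 mm so that only the weight rests on the grid.

Request:
{"fn": "send_rows", "kwargs": {"steps": [{"dx": 0, "dy": 0, "dz": -0.004, "wx": 0, "wy": 0, "wz": 0, "hand": 1}, {"dx": 0, "dy": 0, "dz": 0, "wx": 0, "wy": 0, "wz": 0, "hand": 1}, {"dx": 0, "dy": 0, "dz": 0, "wx": 0, "wy": 0, "wz": 0, "hand": 1}, {"dx": 0, "dy": 0, "dz": 0, "wx": 0, "wy": 0, "wz": 0, "hand": 1}], "grip_force": 4}}

```text
time_s: 28.55
tcp_pos: [0.4661, -0.1561, 0.0397]
eef_rot: [2.418, 2.005, 0.0]
contact_force: [-0.0, -0.6, 0.2]
gripper_width: 0.0437
finger_force: 4.0
```

```bash
python3 feel.py 3
```

```text
t 28.7 pos [ 0.4661 -0.1561  0.0397] Fz mean 0.07 sd 0.09 last [ 0.1  -0.06  0.15] eff2,4 [-49.19 -12.45] sd [0.01 0.01] w 0.0435 ff 4.0
```

Request:
{"fn": "send_rows", "kwargs": {"steps": [{"dx": 0, "dy": 0, "dz": 0, "wx": 0, "wy": 0, "wz": 0, "hand": -0.05}, {"dx": 0, "dy": 0, "dz": 0, "wx": 0, "wy": 0, "wz": 0, "hand": -0.1}, {"dx": 0, "dy": 0, "dz": 0, "wx": 0, "wy": 0, "wz": 0, "hand": -0.2}, {"dx": 0, "dy": 0, "dz": 0, "wx": 0, "wy": 0, "wz": 0, "hand": -0.4}, {"dx": 0, "dy": 0, "dz": 0, "wx": 0, "wy": 0, "wz": 0, "hand": -0.4}]}}

```text
time_s: 29.12
tcp_pos: [0.466, -0.156, 0.0396]
eef_rot: [-2.418, -2.005, 0.0]
contact_force: [0.9, -0.7, 0.7]
gripper_width: 0.0616
finger_force: 0.0
```

Request:
{"fn": "send_rows", "kwargs": {"steps": [{"dx": 0, "dy": 0, "dz": -0.02, "wx": 0, "wy": 0, "wz": 0, "hand": -0.4}, {"dx": 0, "dy": 0, "dz": -0.05, "wx": 0, "wy": 0, "wz": 0, "hand": -0.4}, {"dx": 0, "dy": 0, "dz": -0.1, "wx": 0, "wy": 0, "wz": 0, "hand": -0.4}, {"dx": 0, "dy": 0, "dz": -0.12, "wx": 0, "wy": 0, "wz": 0, "hand": -0.4}, {"dx": 0, "dy": 0, "dz": -0.12, "wx": 0, "wy": 0, "wz": 0, "hand": -0.4}]}}

```text
time_s: 29.53
tcp_pos: [0.4655, -0.1557, 0.1433]
eef_rot: [-2.417, -2.005, 0.001]
contact_force: [0.0, -0.6, 0.5]
gripper_width: 0.0616
finger_force: 0.0
```

Request:
{"fn": "send_rows", "kwargs": {"steps": [{"dx": -0.05, "dy": 0, "dz": -0.1, "wx": 0, "wy": 0, "wz": 0, "hand": -0.4}, {"dx": -0.1, "dy": 0, "dz": -0.1, "wx": 0, "wy": 0, "wz": 0, "hand": -0.4}, {"dx": -0.15, "dy": 0, "dz": 0, "wx": 0, "wy": 0, "wz": 0, "hand": -0.4}, {"dx": -0.15, "dy": 0, "dz": 0, "wx": 0, "wy": 0, "wz": 0, "hand": -0.4}, {"dx": -0.15, "dy": 0, "dz": 0, "wx": 0, "wy": 0, "wz": 0, "hand": -0.4}]}}

```text
time_s: 29.95
tcp_pos: [0.438, -0.3051, 0.1934]
eef_rot: [2.416, 2.005, 0.0]
contact_force: [0.9, -0.1, -0.3]
gripper_width: 0.0616
finger_force: 0.0
```

Request:
{"fn": "send_rows", "kwargs": {"steps": [{"dx": -0.1, "dy": 0.05, "dz": 0, "wx": 0, "wy": 0, "wz": 0, "hand": -0.4}, {"dx": -0.05, "dy": 0, "dz": 0, "wx": 0, "wy": 0, "wz": 0, "hand": -0.4}, {"dx": 0, "dy": 0, "dz": 0, "wx": 0, "wy": 0, "wz": 0, "hand": -0.4}, {"dx": 0, "dy": 0, "dz": 0, "wx": 0, "wy": 0, "wz": 0, "hand": -0.4}, {"dx": 0, "dy": 0, "dz": 0, "wx": 0, "wy": 0, "wz": 0, "hand": -0.4}]}}

```text
time_s: 30.37
tcp_pos: [0.444, -0.3402, 0.1922]
eef_rot: [-2.415, -2.008, -0.001]
contact_force: [0.1, 1.0, -0.9]
gripper_width: 0.0617
finger_force: 0.0
```

```bash
python3 go.py; python3 - <<'E'
from bench import env
from h import *
c,b=[env.capture(n) for n in("side","top")]
cv2.imwrite("pics/p2.png",np.hstack([cv2.resize(c["frame"][170:370,240:480],(400,333)),cv2.resize(b["frame"][180:380,320:560],(400,333))])[:,:,::-1])
o=np.array([.4661,-.1553,0]);a=np.radians(-10.7);ex=np.array([np.cos(a),np.sin(a),0]);ey=np.array([-np.sin(a),np.cos(a),0])
for n,z,k in(("blue",.055,1),("cream",.042,0),("red",.0445,-1)):
    for q in blobs(b,n,(350,230,510,355),60)[:1]:
        u=cv2.minEnclosingCircle(q);P=onplane(b,u[0],z)-o-.072*k*ey;print(n,np.round(u[0],1),round(u[1],1),"in cup frame",np.round([P@ex,P@ey],4))
E
```

```text
t 30.37 p [ 0.444  -0.3402  0.1922] yaw_y -10.51 tilt [-0.0003  0.0014] F [ 0.05  0.96 -0.9 ] w 0.0617 ff 0.0
blue [383.5 283.1] 12.4 in cup frame [0.0001 0.    ]
cream [426.  292.8] 13.2 in cup frame [ 0.0008 -0.0016]
red [469.4 301.5] 12.9 in cup frame [ 0.0014 -0.0022]
```

View pics/p2.png

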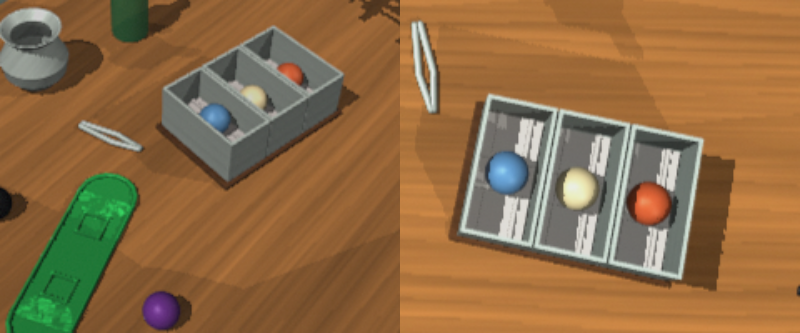

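All three balls sit within about 3 mm of their compartment centres, with cream in the middle and red on the right (crop (578,188) and (652,203)). The gripper is clear, so I hand the job in.

```bash
python3 -c "
from bench import env
print(env.finish_job())"
```

```text
the job is handed in; nothing more can be done
None
```

The job is handed in at about 30 s, no verdict returned: the cream ball is in the middle compartment and the brick-red in the right one, both within about 3 mm of centre and each lowered until it rested on its grid, and the blue ball did not move.

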